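# Complete a tube carrier and hold it in the corner of the code reader

## Task

Put the tube from the cooling block upright into the empty pocket of the five-place carrier, all the way down, and let go of it. Then stand the carrier on the reader's glass and push it into the corner, long side flat along the long fence and end against the short fence, so that both spring-loaded start pins are pressed in flush. The reader reads only while both pins are held in, so finish with the gripper still pressing the carrier against both fences, and leave the loose things standing around (cover-glass box, timer, buffer bottle) where they are.

Things in the scene. Friction and masses are not known exactly. Their poses are not given: they have to be found in the camera images.
- tube_center (a point): Centre of the loose tube, half-way up. The tube is 65 mm tall and stands upright; body 16 mm in diameter, its lowest 4 mm taper to 13 mm; the top 16 mm are a ribbed grey screw cap 17 mm in diameter. Own z = up the tube. 20 g. At the start it stands in the middle well of the cooling block, the top 35 mm above the block.
- cool_block: Fixed aluminium cooling block on the bench, 52 x 108 x 36 mm (x, y, z), with a row of three round wells along its y axis, 19 mm wide, 30 mm deep, 32 mm apart; only the middle one holds a tube. Origin: centre of its underside.
- carrier_center (a point): Centre, half-way up, of the loose white carrier: an upright row of five pockets, 26 mm wide (own x), 126 mm long (own y), 46 mm tall (own z). Sides are smooth for the top 22 mm and the bottom 11 mm, with windows between. Four pockets hold tubes like the loose one, fixed, whose tops stand 69 mm above the carrier's underside; only the pocket at its -y end is empty. 120 to 210 g. It starts on the bench and may stand either way round in the corner.
- pocket (a point): Centre of the mouth of the empty pocket, in the carrier's top face, 48 mm from the carrier's centre along its -y. The pocket is 18.5 x 18.5 mm and 42 mm deep; a tube fully down stands 23 mm out of it. The next tube is 24 mm away, centre to centre. Axes as the carrier.
- reader: Fixed flatbed code reader on the bench, 160 x 206 mm (x, y); its flat top, grey with a dark glass, is 38 mm above the bench. Origin: centre of its underside. A long fence (along own y) stands near its +x edge and a short fence (along own x) near its +y edge, both 10 mm high above the glass and 11 mm thick.
- corner (a point): Inner corner where the two fences meet, at the height of the glass; axes as the reader. The glass lies to -x and -y of it: the long fence's inner face is x = 0 here and runs 151 mm to -y, the short fence's inner face is y = 0 and runs 74 mm to -x. A carrier seated in the corner, its y along the reader's y, has its centre at x = -13 mm, y = -63 mm, z = +23 mm.
- long_fence: The long aluminium fence of the reader. Origin at the inner corner.
- short_fence: The short aluminium fence of the reader. Origin at the inner corner.
- long_pin (a joint): Spring-loaded start pin, 6 mm thick, in the long fence 63 mm from the corner and 5 mm above the glass: 0 = standing 4 mm out of the fence, 0.004 = flush with it; it can go to 0.0055. It pushes back with 0.9 N when out and 2.3 N when flush.
- short_pin (a joint): The same kind of start pin, in the short fence 13 mm from the corner.
- coverglass_box: Loose small white and green box of cover glasses, 50 x 50 x 20 mm. Bystander.
- bench_timer: Loose bench timer, 63 x 66 x 30 mm. Bystander.
- buffer_bottle: Loose white round bottle with a white cap, between the timer and the petri dishes, 45 mm in diameter, 110 mm tall. Bystander.
There are look-alikes about, which are no part of the job. Of the things that look like the part that bears carrier_center, the smaller one is meant.

How it is judged:
By the outcome, as a careful person would: the job done as asked, in the order asked, and still so for the second after the job is handed in, while the arm keeps its last pose, push and grip.
It also fails if it takes over 67 s, if anything falls off the work surface, if the arm or the gripper's body presses on something with over 40 N, if the wrist force passes 120 N, or if a joint passes its speed limit or range.

## Robot

A 6-joint arm with a two-finger parallel gripper is mounted at the origin on a cart in front of the work surface, level with it; the furniture and walls round the work are solid. World frame = base frame: x ahead of the robot, y to its left, z up, the work surface at z = 0. Lengths are in mm, angles in rad, forces in N, time in s.
With the tool pointing down it reaches from about 350 to 775 mm from the base axis. Payload 7.3 kg.
Tool frame: the origin (TCP) lies midway between the tips of the shut fingers; the grasp point (between the pads) lies 19 mm behind it (bot.grip_depth is the distance from the TCP to the grasp point, in mm); z points along the fingers, x is the direction in which the jaws open and shut, and the axes are right-handed (so a half turn about z gives the same grasp; the last joint's range is limited). The gripper opens to 92 mm and grips with 3 to 60 N. Pads are 19 mm wide; open, the fingers measure 130 mm over their backs; the gripper's body (75 mm by 190 mm) begins 47 mm behind the grasp point.
Start: joints at [1.139, 0.342, 1.524, -0, 1.275, -0.146], TCP at [147.995, 503.728, 226.741] pointing down, gripper open.
Joint ranges: [-2.53, 2.53], [-0.77, 2.02], [0.04, 2.7], [-1, 4.14], [0.28, 2.66], [-3.11, 3.11]. Speed limits (rad/s): [2.57, 2.57, 3.14, 3.14, 3.14, 3.14].

## Interface

Orientations are given as [roll, pitch, yaw] about the fixed x, y, z axes, in that order (R = Rz(yaw) Ry(pitch) Rx(roll)).
In Python, from plant import bot gives the robot as it stands. The module is installed in compiled form; this text tells all that it offers.
- The arm moves only by the shell command python3 -m inch 'ROWS'. ROWS is JSON, a list that holds one entry, the list of rows, each a list of 7 numbers: the shift along the tool's x, y, z each as a share of 0.2 m, from -1 to 1, then the turn, a rotation vector about the tool's x, y, z each as a share of 45 degrees, from -1 to 1, then the closure, from -1 (fully open) to 1 (shut), so that 0 is half open. A call has exactly 10 rows; each row is the pose to reach, as a shift and turn from the pose commanded when the call began, along the tool's axes at that moment; what a row does not reach only later rows make up. A row lasts 1/8 s, in which the tool goes at most 62.5 mm and 10.7 degrees, less where a joint would pass 70% of its speed; a pose out of reach is approached as far as the arm can. A call with a number of a shift or a turn outside -1 to 1 is refused whole. A call with a gripper value outside its range is refused whole. The fingers move at their own pace and stop on an object; the grip force is fixed at half the most. Time passes only in rows, so rows that repeat a pose let the fingers close, or fill a call up. It gives the time, the measured TCP pose, the force and the opening at its end, in the units of the state.
- bot.get_obs(): the state, without advancing time (a new reading comes with each control period).
- bot.capture(name): name is "scene" or "side" or "wrist"; returns the picture (480x640x3 uint8, red, green, blue); there is no depth.
- bot.camera_params(name): a dict with "fx", "fy", "cx", "cy" (pixels), "R" (3x3) and "t" (3): a world point X has camera coordinates R X + t; the wrist camera has in their place "T_tool_cam" (4x4, takes a point from camera to tool coordinates, whose origin is the TCP and whose axes are the tool frame's). Camera axes: x right, y down, z forward; pixel columns grow to the right and rows downward; lengths in mm; the calibration is good to about 2 mm. The wrist camera is an equidistant fisheye: a pixel r from the principal point sees the ray r / f radians off the axis. A picture is of the moment at which its call begins: read the wrist's pose just before it. camera_params takes no time and is no camera call.
- bot.close_job(): hands the job in, once; it reports no verdict.
The state is a dict: "time": time; "joint_positions": joint angles; "dq": joint speeds; "tau": joint torques, N m; "tool_pos": TCP position; "tcp_rot": TCP orientation; "contact_force": force on the tool from outside, world axes, zero at the start; "moment": the same for the moment, N m; "grip_width": finger opening in mm.
Only numpy, scipy, OpenCV 4.12 (cv2) and the standard library are available. Lean on these libraries where they do the work, as an engineer would, in place of code of your own. Each camera call takes 0.05 s, during which the arm holds its last target.

## Working session

There is one attempt and no reset: what is moved stays moved. The work goes in short steps, Python scripts to look and compute and a shell command to move; the robot and the scene stay as the last step left them, time stands still between calls to the robot, and variables do not carry over. Pictures are saved under pics/ and viewed, and the job is handed in when it is done.

```bash
mkdir -p pics; ls; python3 - <<'E'
from plant import bot
import cv2,json,numpy as np
np.set_printoptions(precision=4,suppress=True)
o=bot.get_obs();print(o)
for n in ["scene","side","wrist"]:
    print(n,bot.camera_params(n))
    cv2.imwrite(f"pics/{n}0.png",bot.capture(n)[:,:,::-1])
E
```

```text
pics
{'time': 0.0, 'joint_positions': array([ 1.139 ,  0.3427,  1.525 , -0.    ,  1.2754, -0.146 ]), 'dq': array([-0.0004, -0.001 ,  0.0015, -0.0001, -0.0009, -0.0005]), 'tau': array([ -0.0013, -43.1253, -24.4217,   0.0717,   0.056 ,  -0.0001]), 'tool_pos': array([147.8267, 503.3513, 226.0406]), 'tcp_rot': array([-3.1414,  0.0015,  1.285 ]), 'contact_force': array([-0.3501,  1.022 ,  0.6451]), 'moment': array([-0.0272, -0.0157, -0.0024]), 'grip_width': 92.00466300933093}
scene {'fx': 435.4181531869285, 'fy': 435.4181531869285, 'cx': 314.87171052181384, 'cy': 238.32622829789656, 'R': array([[-0.9   , -0.4356,  0.0169],
       [-0.2867,  0.5623, -0.7756],
       [ 0.3283, -0.7029, -0.6309]]), 't': array([445.4819, 330.6007, 870.3858])}
side {'fx': 543.3674192895767, 'fy': 543.3674192895767, 'cx': 325.6291200166105, 'cy': 228.73730514667966, 'R': array([[ 0.9749, -0.2218,  0.02  ],
       [-0.115 , -0.5784, -0.8076],
       [ 0.1907,  0.785 , -0.5894]]), 't': array([-592.5018,   18.3705, 1542.3716])}
wrist {'fx': 371.64829954431775, 'fy': 371.64829954431775, 'cx': 308.91643634013, 'cy': 242.8566578044906, 'T_tool_cam': array([[   1.    ,   -0.0005,    0.0005,   -0.1556],
       [   0.0004,    0.965 ,    0.2622,  -70.443 ],
       [  -0.0006,   -0.2622,    0.965 , -158.9838],
       [   0.    ,    0.    ,    0.    ,    1.    ]])}
```

View pics/scene0.png

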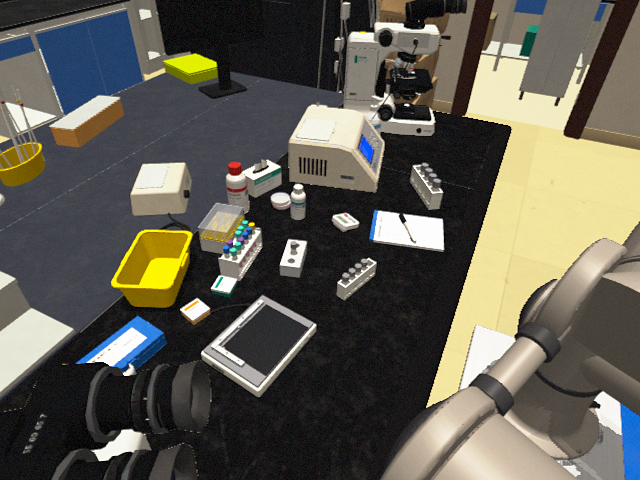

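View pics/side0.png

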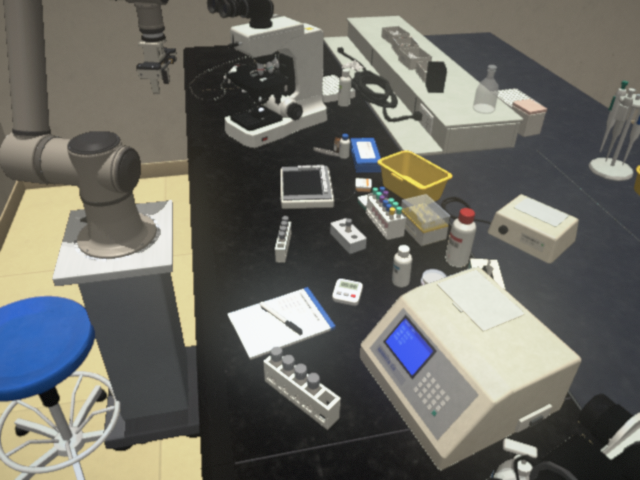

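View pics/wrist0.png

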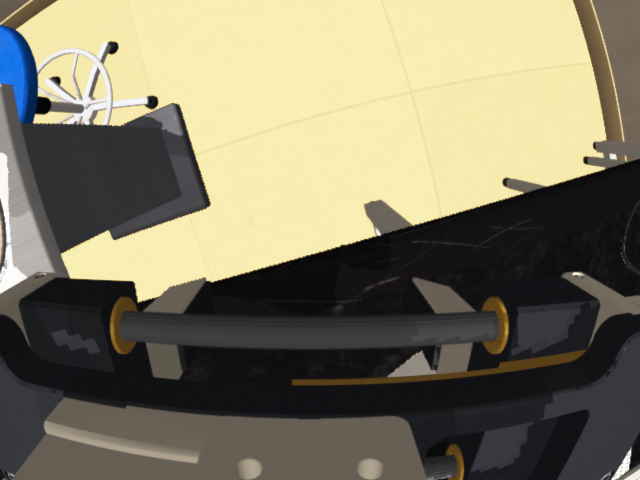

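```bash
cat > h.py <<'E'
from plant import bot
import numpy as np, cv2
from scipy.spatial.transform import Rotation as Rn
np.set_printoptions(precision=2,suppress=True)
def ray(n,u,v):
    p=bot.camera_params(n); R=np.array(p['R']);t=np.array(p['t'])
    d=R.T@np.array([(u-p['cx'])/p['fx'],(v-p['cy'])/p['fy'],1.]); return -R.T@t,d/np.linalg.norm(d)
def onz(n,u,v,z):
    c,d=ray(n,u,v); return c+d*(z-c[2])/d[2]
def tri(n1,a,n2,b):
    c1,d1=ray(n1,*a);c2,d2=ray(n2,*b)
    s=np.linalg.lstsq(np.c_[d1,-d2],c2-c1,rcond=None)[0]
    p,q=c1+s[0]*d1,c2+s[1]*d2; return (p+q)/2,np.linalg.norm(p-q)
def proj(n,X):
    p=bot.camera_params(n); c=np.array(p['R'])@np.array(X)+p['t']
    return np.array([p['fx']*c[0]/c[2]+p['cx'],p['fy']*c[1]/c[2]+p['cy']])
def tool():
    o=bot.get_obs(); return Rn.from_euler('xyz',o['tcp_rot']).as_matrix(),np.array(o['tool_pos'])
def wray(u,v,RT):
    R,t=RT;p=bot.camera_params('wrist');T=np.array(p['T_tool_cam'])
    x,y=(u-p['cx'])/p['fx'],(v-p['cy'])/p['fy'];r=np.hypot(x,y)
    k=np.sin(r)/r if r>1e-9 else 1
    d=R@(T[:3,:3]@np.array([x*k,y*k,np.cos(r)])); return R@T[:3,3]+t,d
def wz(u,v,z,RT):
    c,d=wray(u,v,RT); return c+d*(z-c[2])/d[2]
def wproj(X,RT):
    R,t=RT;p=bot.camera_params('wrist');T=np.array(p['T_tool_cam'])
    x=T[:3,:3].T@(R.T@(np.array(X)-t)-T[:3,3]);th=np.arctan2(np.hypot(x[0],x[1]),x[2]);a=np.arctan2(x[1],x[0])
    return np.array([p['cx']+p['fx']*th*np.cos(a),p['cy']+p['fy']*th*np.sin(a)])
def rows(Xt,Rt):
    "shift (share 0.2 m) and rotvec (share 45deg) to target from measured pose"
    R,t=tool(); return R.T@(np.array(Xt)-t)/200, Rn.from_matrix(R.T@Rt).as_rotvec()/(np.pi/4)
E
python3 - <<'E'
import cv2
s=cv2.imread('pics/scene0.png');d=cv2.imread('pics/side0.png')
def c(im,x,y,w,h,k): return cv2.resize(im[y:y+h,x:x+w],None,fx=k,fy=k,interpolation=cv2.INTER_CUBIC)
cv2.imwrite('pics/c1.png',c(s,190,220,200,150,4));cv2.imwrite('pics/c2.png',c(d,255,150,130,110,6))
E
```

```text
(no output)
```

View pics/c1.png

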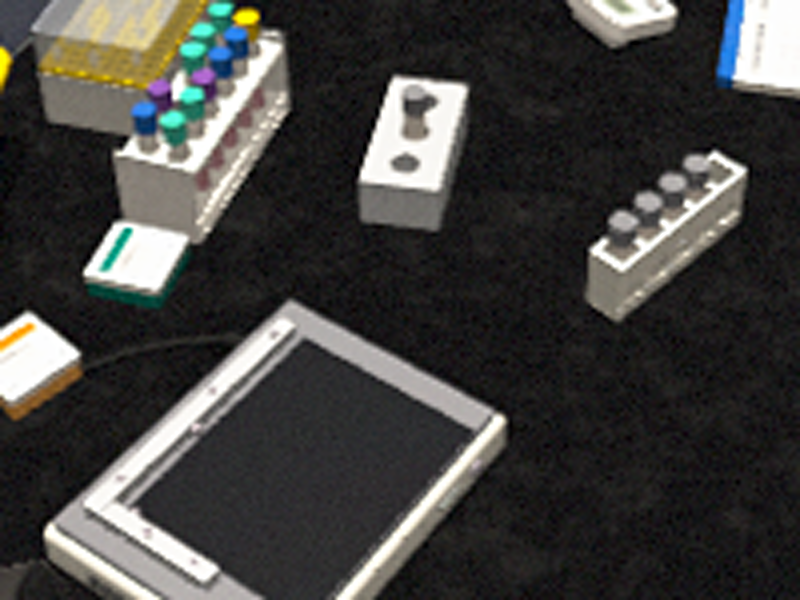

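View pics/c2.png

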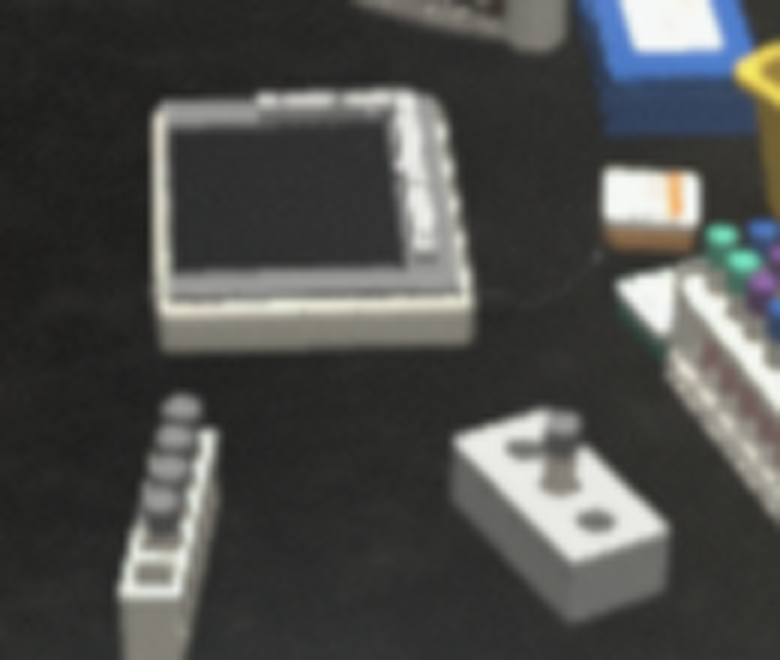

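```bash
python3 - <<'E'
from h import *
def f(x,y,z): return onz('scene',x/4+190,y/4+220,z)
def g(x,y,z): return onz('side',x/6+255,y/6+150,z)
print('carrier scene');A=[f(*p,46) for p in [(590,245),(617,270),(747,170),(718,153)]];print(np.array(A),np.mean(A,0))
print('len',np.linalg.norm(A[1]-A[2]),np.linalg.norm(A[0]-A[1]))
print('carrier side');B=[g(*p,46) for p in [(122,592),(185,597),(217,432)]];print(np.array(B), (B[0]+B[2])/2, np.linalg.norm(B[1]-B[2]))
print('pocket side',g(153,572,46))
for p in [(621,222),(648,206),(673,183),(698,163)]: print('cap',f(*p,69))
for p in [(161,500),(169,468),(176,436),(183,408)]: print('capside',g(*p,69))
print('block');C=[f(*p,36) for p in [(393,76),(469,85),(441,190),(361,180)]];print(np.array(C),np.mean(C,0))
D=[g(*p,36) for p in [(455,440),(545,408),(670,527),(570,567)]];print(np.array(D),np.mean(D,0))
print('tube cap top',f(416,92,71),g(565,418,71))
print('fence top scene',np.array([f(*p,48) for p in [(280,318),(297,326),(120,503),(90,503),(205,583),(218,570)]]))
print('fence side',np.array([g(*p,48) for p in [(392,95),(415,95),(437,247),(412,250),(258,97),(392,103)]]))
print('reader',np.array([f(*p,38) for p in [(290,300),(507,420),(47,535)]]),np.array([g(*p,38) for p in [(160,303),(468,297),(160,103),(437,98)]]))
s=cv2.imread('pics/scene0.png');print('bigB',onz('scene',411,165,60),onz('scene',441,182,60))
E
```

```text
carrier scene
[[ 479.56  -93.34   46.  ]
 [ 456.54  -81.15   46.  ]
 [ 416.57 -201.51   46.  ]
 [ 438.97 -208.53   46.  ]] [ 447.91 -146.13   46.  ]
len 126.83240576246101 26.0542636707038
carrier side
[[ 423.53 -207.55   46.  ]
 [ 450.05 -216.49   46.  ]
 [ 485.26  -96.09   46.  ]] [ 454.4  -151.82   46.  ] 125.4418157761884
pocket side [ 439.1  -196.07   46.  ]
cap [462.46 -97.9   69.  ]
cap [ 453.19 -118.22   69.  ]
cap [ 447.13 -144.34   69.  ]
cap [ 439.89 -168.64   69.  ]
capside [ 446.75 -174.6    69.  ]
capside [ 454.11 -151.41   69.  ]
capside [ 461.22 -127.5    69.  ]
capside [ 467.99 -106.11   69.  ]
block
[[ 670.8  -192.92   36.  ]
 [ 619.63 -208.02   36.  ]
 [ 588.3  -105.44   36.  ]
 [ 638.53  -90.55   36.  ]] [ 629.32 -149.23   36.  ]
[[ 597.08 -110.58   36.  ]
 [ 645.74  -93.2    36.  ]
 [ 678.19 -196.63   36.  ]
 [ 625.4  -216.58   36.  ]] [ 636.6  -154.25   36.  ]
tube cap top [ 628.4  -147.89   71.  ] [ 638.78 -150.96   71.  ]
fence top scene [[615.74  44.8   48.  ]
 [603.73  45.75  48.  ]
 [621.92 193.83  48.  ]
 [635.85 200.79  48.  ]
 [555.52 215.04  48.  ]
 [553.89 205.7   48.  ]]
fence side [[633.69 196.94  48.  ]
 [646.1  194.58  48.  ]
 [622.77  39.87  48.  ]
 [609.61  39.51  48.  ]
 [561.13 208.53  48.  ]
 [631.8  188.33  48.  ]]
reader [[623.41  22.09  38.  ]
 [468.73  46.14  38.  ]
 [649.32 221.67  38.  ]] [[478.23  30.55  38.  ]
 [631.3    6.26  38.  ]
 [510.01 229.43  38.  ]
 [661.42 206.21  38.  ]]
bigB [ 474.4  -708.41   60.  ] [ 356.98 -646.15   60.  ]
```

```bash
python3 -m inch '[[[-0.05,0.15,0,0,0,0.15,-1],[-0.15,0.35,0,0,0,0.3,-1],[-0.25,0.55,0,0,0,0.45,-1],[-0.35,0.7,0,0,0,0.6,-1],[-0.45,0.85,0,0,0,0.75,-1],[-0.5,0.95,0,0,0,0.9,-1],[-0.5,1,0,0,0,1,-1],[-0.5,1,0,0,0,1,-1],[-0.5,1,0,0,0,1,-1],[-0.5,1,0,0,0,1,-1]]]'
python3 -m inch '[[[0.1,0.15,0,0,0,0.15,-1],[0.2,0.35,0,0,0,0.3,-1],[0.3,0.55,0,0,0,0.45,-1],[0.4,0.7,0,0,0,0.6,-1],[0.5,0.85,0,0,0,0.75,-1],[0.6,0.95,0,0,0,0.9,-1],[0.7,1,0,0,0,1,-1],[0.7,1,0,0,0,1,-1],[0.7,1,0,0,0,1,-1],[0.7,1,0,0,0,1,-1]]]'
python3 - <<'E'
from h import *
o=bot.get_obs();print(o['time'],o['tool_pos'],o['tcp_rot'],o['joint_positions'])
cv2.imwrite("pics/w1.png",bot.capture('wrist')[:,:,::-1])
E
```

```text
time: 1.4
tool_pos: [311.2, 351.6, 226.7]
tcp_rot: [-3.142, 0.0, 0.501]
contact_force: [0.9, 0.3, 0.3]
grip_width: 91.8
time: 2.65
tool_pos: [529.5, 243.3, 226.9]
tcp_rot: [-3.142, 0.0, -0.284]
contact_force: [-0.8, 0.2, 0.6]
grip_width: 92.0
2.65 [529.49 243.28 226.92] [-3.14  0.   -0.28] [0.3  0.45 1.36 0.   1.33 0.58]
```

View pics/w1.png

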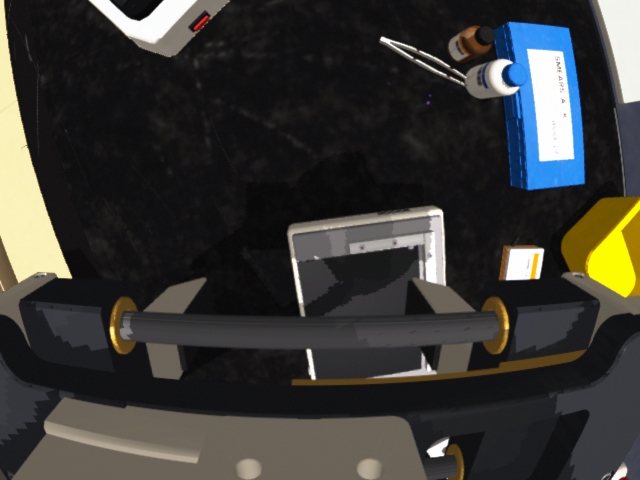

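```bash
python3 - <<'E'
import cv2
s=cv2.imread('pics/w1.png')
cv2.imwrite('pics/w1c.png',cv2.resize(s[195:315,285:460],None,fx=4.5,fy=4.5,interpolation=cv2.INTER_CUBIC))
E
```

```text
(no output)
```

View pics/w1c.png

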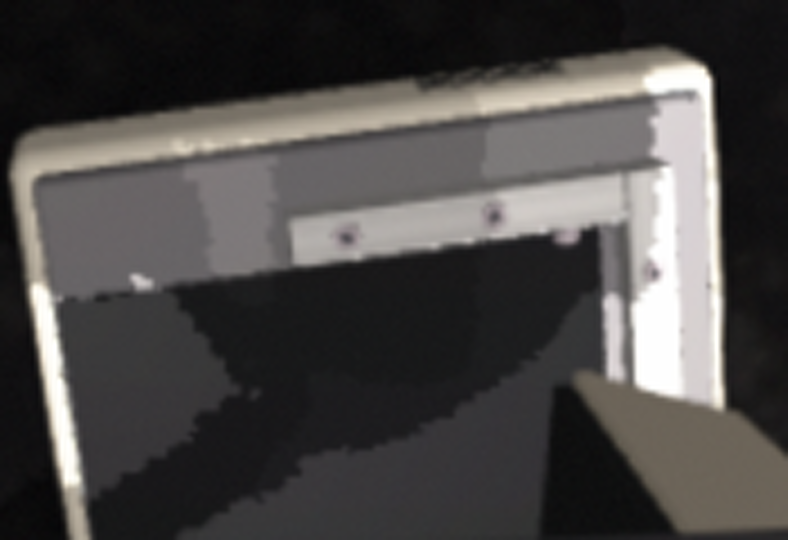

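```bash
python3 - <<'E'
from h import *
RT=tool()
def f(x,y,z): return wz(x/4.5+285,y/4.5+195,z,RT)
P=[f(*p,48) for p in [(628,222),(295,263),(290,215),(628,174),(635,385)]];print(np.array(P))
d=P[1]-P[0];print(np.linalg.norm(d),np.degrees(np.arctan2(-d[1],-d[0])));d=P[4]-P[0];print(np.degrees(np.arctan2(d[0],-d[1])), )
print(np.array([f(*p,38) for p in [(18,155),(700,70),(90,530)]]))
print('cover',onz('scene',225,283,20),'bottle',onz('scene',298,187,110),'red',onz('scene',235,167,140),'timer',onz('scene',345,221,30))
E
```

```text
[[631.36 189.71  48.  ]
 [558.75 201.59  48.  ]
 [560.39 212.1   48.  ]
 [633.53 200.23  48.  ]
 [625.8  151.9   48.  ]]
73.57559973791504 -9.295502885761858
-8.369681471631274
[[508.16 238.4   38.  ]
 [657.34 215.4   38.  ]
 [497.84 149.32  38.  ]]
cover [738.09  14.85  20.  ] bottle [ 715.64 -338.32  110.  ] red [ 911.35 -308.23  140.  ] timer [ 565.78 -348.81   30.  ]
```

```bash
python3 -m inch '[[[0.05,0.1,0,0,0,0,-1],[0.1,0.3,0,0,0,0,-1],[0.15,0.5,0,0,0,0,-1],[0.2,0.7,0,0,0,0,-1],[0.25,0.9,0,0,0,0,-1],[0.3,1,0,0,0,0,-1],[0.35,1,0,0,0,0,-1],[0.35,1,0,0,0,0,-1],[0.35,1,0,0,0,0,-1],[0.35,1,0,0,0,0,-1]]]'
python3 -m inch '[[[0.05,0.1,0,0,0,0,-1],[0.1,0.3,0,0,0,0,-1],[0.15,0.5,0,0,0,0,-1],[0.2,0.7,0,0,0,0,-1],[0.25,0.9,0,0,0,0,-1],[0.3,1,0,0,0,0,-1],[0.35,1,0,0,0,0,-1],[0.35,1,0,0,0,0,-1],[0.35,1,0,0,0,0,-1],[0.35,1,0,0,0,0,-1]]]'
python3 - <<'E'
from h import *
o=bot.get_obs();print(o['time'],o['tool_pos'],o['tcp_rot'],o['joint_positions'])
cv2.imwrite("pics/w2.png",bot.capture('wrist')[:,:,::-1])
E
```

```text
time: 3.95
tool_pos: [541.0, 32.2, 226.6]
tcp_rot: [-3.141, 0.0, -0.284]
contact_force: [0.1, -0.5, 0.9]
grip_width: 91.8
time: 5.2
tool_pos: [552.0, -179.3, 226.8]
tcp_rot: [-3.141, 0.0, -0.284]
contact_force: [-0.1, 0.6, 0.2]
grip_width: 92.4
5.2 [ 552.   -179.28  226.78] [-3.14  0.   -0.28] [-0.45  0.44  1.37  0.    1.33 -0.16]
```

View pics/w2.png

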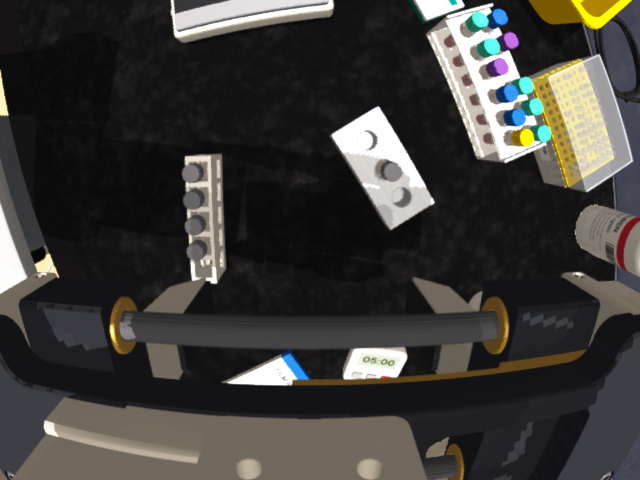

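```bash
python3 - <<'E'
import cv2
s=cv2.imread('pics/w2.png')
cv2.imwrite('pics/w2c.png',cv2.resize(s[100:290,170:440],None,fx=2.9,fy=2.9,interpolation=cv2.INTER_CUBIC))
E
```

```text
(no output)
```

View pics/w2c.png

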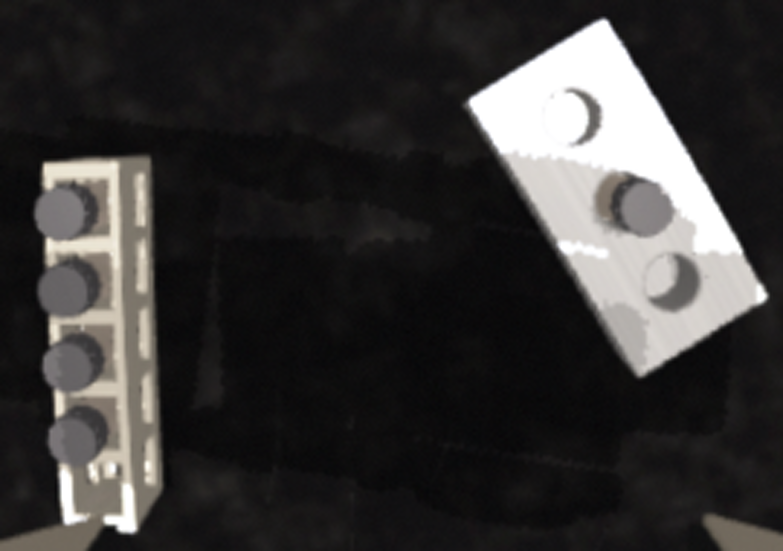

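```bash
python3 - <<'E'
from h import *
RT=tool()
def f(x,y,z): return wz(x/2.9+170,y/2.9+100,z,RT)
A=np.array([f(*p,46) for p in [(44,163),(118,157),(133,530),(65,522)]]);print(A,A.mean(0))
for i,j in [(0,1),(1,2),(2,3),(3,0)]: print(np.linalg.norm(A[i]-A[j]))
d=A[0]-A[3]+A[1]-A[2];print('yaw',np.degrees(np.arctan2(-d[0],d[1])))
for p in [(66,213),(68,291),(72,363),(77,440)]: print('cap',f(*p,69))
print('pocket',f(98,495,46))
print('tube',f(642,208,71))
B=np.array([f(*p,36) for p in [(604,18),(468,103),(640,377),(768,296)]]);print(B,B.mean(0))
s,r=rows([0,0,0],np.eye(3))
E
```

```text
[[ 457.8   -86.71   46.  ]
 [ 482.32  -93.08   46.  ]
 [ 444.63 -214.     46.  ]
 [ 421.65 -204.69   46.  ]] [ 451.6  -149.62   46.  ]
25.329800569217316
126.65482164339114
24.795567734264772
123.3927517430403
yaw -17.174484037205495
cap [ 467.38 -105.19   69.  ]
cap [ 460.05 -128.06   69.  ]
cap [ 453.5  -149.73   69.  ]
cap [ 446.17 -173.57   69.  ]
pocket [ 437.12 -198.59   46.  ]
tube [ 633.32 -153.17   71.  ]
[[ 644.49  -94.19   36.  ]
 [ 594.08 -109.72   36.  ]
 [ 625.73 -213.09   36.  ]
 [ 676.06 -197.96   36.  ]] [ 635.09 -153.74   36.  ]
```

```bash
python3 -m inch '[[[0.15,-0.1,0,0,0,0.02,-1],[0.3,-0.2,0.1,0,0,0.02,-1],[0.355,-0.24,0.25,0,0,0.02,-1],[0.355,-0.24,0.4,0,0,0.02,-1],[0.355,-0.24,0.5,0,0,0.02,-1],[0.355,-0.24,0.58,0,0,0.02,-1],[0.355,-0.24,0.58,0,0,0.02,-1],[0.355,-0.24,0.58,0,0,0.02,-1],[0.355,-0.24,0.58,0,0,0.02,-1],[0.355,-0.24,0.58,0,0,0.02,-1]]]'
python3 - <<'E'
from h import *
RT=tool();print(RT[1],bot.get_obs()['tcp_rot'])
im=bot.capture('wrist')[:,:,::-1];cv2.imwrite("pics/w3.png",im)
print(wproj([633,-153,71],RT))
E
```

```text
time: 6.5
tool_pos: [633.9, -154.4, 111.5]
tcp_rot: [-3.142, -0.001, -0.302]
contact_force: [-0.1, -0.3, -0.6]
grip_width: 91.7
[ 633.9  -154.38  111.48] [-3.14 -0.   -0.3 ]
[306.61 268.66]
```

View pics/w3.png

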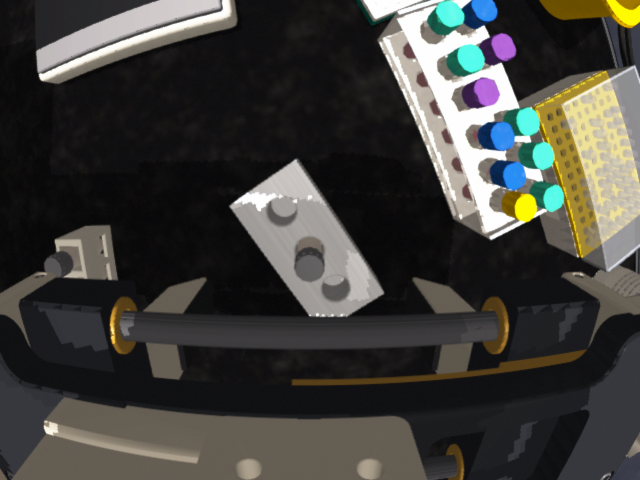

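```bash
python3 - <<'E'
import cv2
s=cv2.imread('pics/w3.png')
cv2.imwrite('pics/w3c.png',cv2.resize(s[220:310,260:360],None,fx=6,fy=6,interpolation=cv2.INTER_CUBIC))
E
```

```text
(no output)
```

View pics/w3c.png

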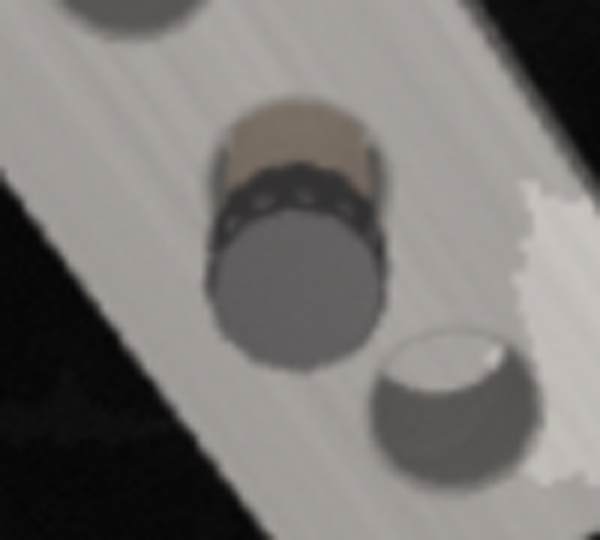

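```bash
python3 - <<'E'
from h import *
RT=tool();p=wz(309.7,268.3,71,RT);print(p);print(RT[0].T@(p-[0,0,19]-RT[1])/200)
E
```

```text
[ 634.66 -153.25   71.  ]
[ 0.   -0.01  0.3 ]
```

```bash
python3 -m inch '[[[0,-0.007,0.1,0,0,0,-1],[0,-0.007,0.2,0,0,0,-1],[0,-0.007,0.26,0,0,0,-1],[0,-0.007,0.3,0,0,0,-1],[0,-0.007,0.3,0,0,0,-1],[0,-0.007,0.3,0,0,0,0],[0,-0.007,0.3,0,0,0,0.4],[0,-0.007,0.3,0,0,0,1],[0,-0.007,0.3,0,0,0,1],[0,-0.007,0.3,0,0,0,1]]]'
python3 -m inch '[[[0,0,0,0,0,0,1],[0,0,0,0,0,0,1],[0,0,-0.05,0,0,0,1],[0,0,-0.15,0,0,0,1],[0,0,-0.3,0,0,0,1],[0,0,-0.45,0,0,0,1],[0,0,-0.55,0,0,0,1],[0,0,-0.55,0,0,0,1],[0,0,-0.55,0,0,0,1],[0,0,-0.55,0,0,0,1]]]'
python3 - <<'E'
from h import *
RT=tool();print(RT[1],bot.get_obs()['tcp_rot'])
im=bot.capture('wrist')[:,:,::-1];cv2.imwrite("pics/w4.png",im)
cv2.imwrite("pics/s4.png",cv2.resize(bot.capture('side')[100:260,250:450,::-1],None,fx=4,fy=3.75))
# target: pocket; tip so that tube bottom at z=56
Rt=Rn.from_euler('xyz',[np.pi,0,-.300]).as_matrix()
print(rows([438.5,-196,RT[1][2]],Rt))
E
```

```text
time: 7.8
tool_pos: [634.0, -152.9, 50.8]
tcp_rot: [-3.142, -0.0, -0.301]
contact_force: [1.1, 0.5, -0.3]
grip_width: 46.2
time: 9.05
tool_pos: [633.4, -152.7, 159.4]
tcp_rot: [-3.141, 0.002, -0.301]
contact_force: [0.2, 0.8, 0.1]
grip_width: 15.7
[ 633.44 -152.73  159.43] [-3.14  0.   -0.3 ]
(array([-0.87,  0.5 ,  0.  ]), array([-0.,  0., -0.]))
```

View pics/w4.png

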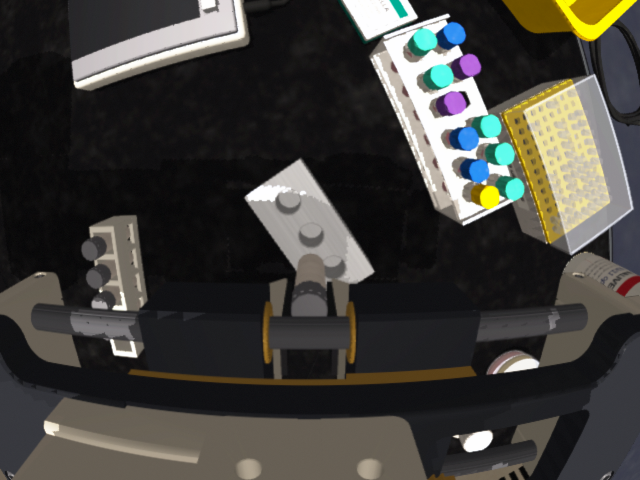

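View pics/s4.png

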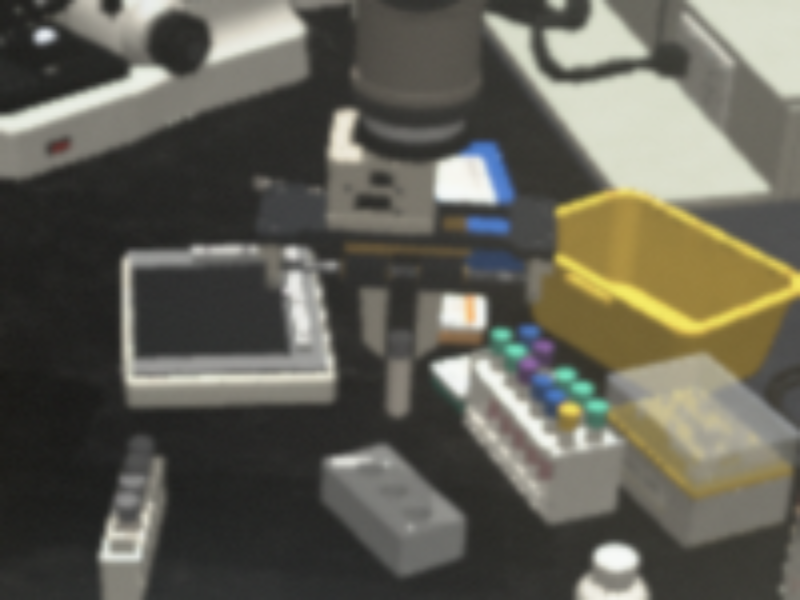

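```bash
python3 -m inch '[[[-0.1,0.06,0,0,0,0,1],[-0.3,0.17,0,0,0,0,1],[-0.5,0.29,0,0,0,0,1],[-0.65,0.38,0,0,0,0,1],[-0.78,0.45,0,0,0,0,1],[-0.85,0.49,0.05,0,0,0,1],[-0.87,0.5,0.12,0,0,0,1],[-0.87,0.5,0.15,0,0,0,1],[-0.87,0.5,0.15,0,0,0,1],[-0.87,0.5,0.15,0,0,0,1]]]'
python3 - <<'E'
from h import *
RT=tool();print(RT[1],bot.get_obs()['tcp_rot'])
im=bot.capture('wrist')[:,:,::-1];cv2.imwrite("pics/w5.png",im)
cv2.imwrite("pics/w5c.png",cv2.resize(im[150:350,200:420],None,fx=3.6,fy=3,interpolation=cv2.INTER_CUBIC))
cv2.imwrite("pics/s5.png",cv2.resize(bot.capture('side')[150:290,240:340,::-1],None,fx=5,fy=4.2,interpolation=cv2.INTER_CUBIC))
cv2.imwrite("pics/sc5.png",cv2.resize(bot.capture('scene')[190:330,300:420,::-1],None,fx=5,fy=4.2,interpolation=cv2.INTER_CUBIC))
E
```

```text
time: 10.4
tool_pos: [438.7, -196.8, 131.0]
tcp_rot: [3.142, -0.001, -0.301]
contact_force: [-0.3, 0.1, -0.1]
grip_width: 16.1
[ 438.67 -196.82  130.97] [ 3.14 -0.   -0.3 ]
```

View pics/w5c.png

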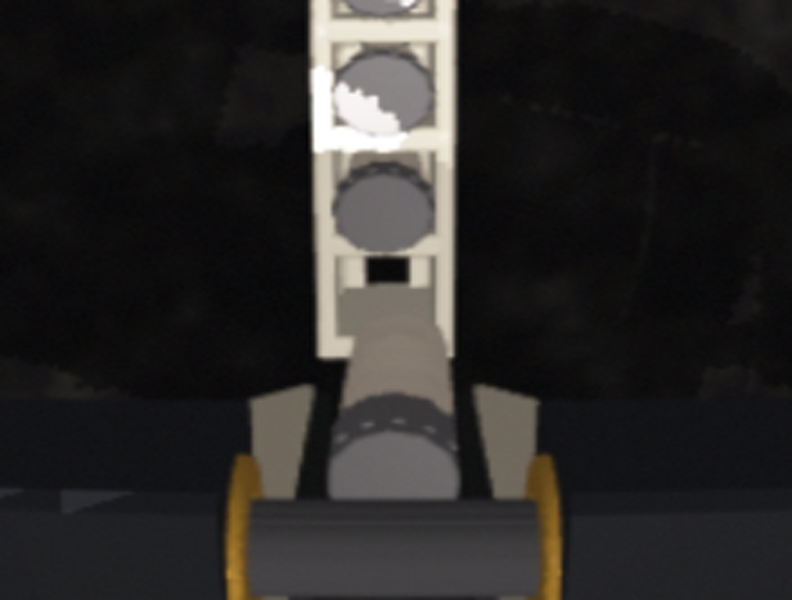

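View pics/s5.png

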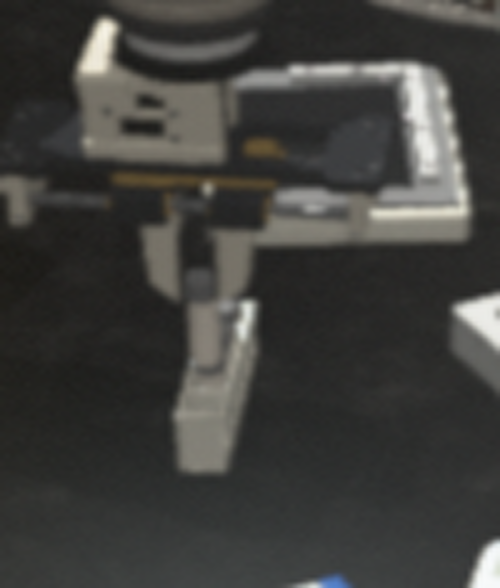

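View pics/sc5.png

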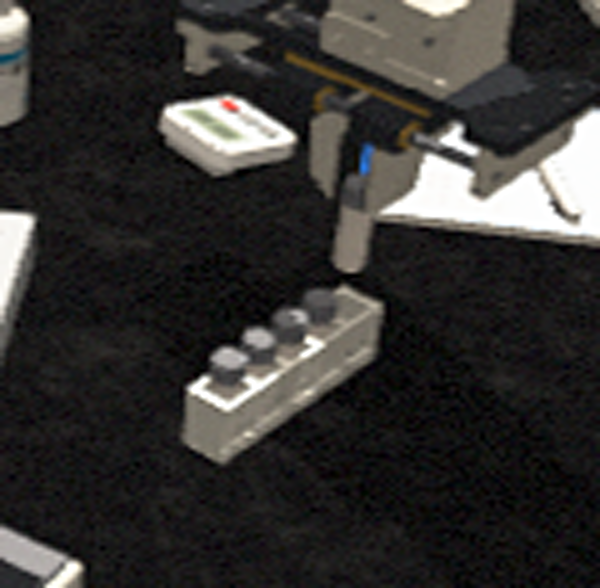

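```bash
python3 - <<'E'
from h import *
RT=tool();R,t=RT
def f(x,y,z): return wz(x/3.6+200,y/3+150,z,RT)
q=lambda p:(R.T@(p-t))
for n,p,z in [('pocket',(386,296),46),('cap4',(384,208),69),('cap3',(383,95),69),('eL',(318,357),46),('eR',(455,357),46),('upL',(312,20),46),('upR',(455,20),46),('tubetop',(394,480),150.5),('tubebody_bottom',(398,325),86)]:
    w=f(*p,z);print(n,w,q(w))
E
```

```text
pocket [ 437.45 -196.44   46.  ] [-1.19 -0.03 85.  ]
cap4 [ 444.72 -172.37   69.  ] [ -1.38 -25.17  62.  ]
cap3 [ 451.4  -150.42   69.  ] [ -1.51 -48.11  62.  ]
eL [ 420.51 -206.6    46.  ] [-14.36  14.7   84.99]
eR [ 445.78 -214.45   46.  ] [12.1  14.7  85.01]
upL [ 443.22 -132.97   46.  ] [-14.51 -62.35  84.99]
upR [ 467.93 -140.68   46.  ] [ 11.37 -62.32  85.  ]
tubetop [ 439.86 -193.29  150.5 ] [  0.24  -3.74 -19.5 ]
tubebody_bottom [ 441.16 -191.57   86.  ] [ 0.93 -5.77 45.  ]
```

```bash
python3 - <<'E'
from h import *
im=cv2.imread('pics/w5.png')
cv2.imwrite("pics/w5d.png",cv2.resize(im[220:325,260:360],None,fx=6,fy=6,interpolation=cv2.INTER_CUBIC))
R,t=tool()
for oy in (0,-2.5,-4):
  for z,r in [(-19.5,8.5),(-3.5,8.5),(45,6.5),(41,8)]:
    print(oy,z,[ (wproj(R@np.array([dx,oy+dy,z])+t,(R,t))-[260,220])*6 for dx,dy in [(0,-r),(r,0),(-r,0)]])
E
```

```text
0 -19.5 [array([293.12, 477.25]), array([415.19, 587.72]), array([171.16, 587.73])]
0 -3.5 [array([293.27, 390.74]), array([404.75, 493.64]), array([181.89, 493.65])]
0 45 [array([293.62, 222.78]), array([360.84, 286.83]), array([226.45, 286.85])]
0 41 [array([293.59, 220.28]), array([377.8 , 300.52]), array([209.45, 300.55])]
-2.5 -19.5 [array([293.1 , 443.64]), array([415.93, 555.66]), array([170.39, 555.68])]
-2.5 -3.5 [array([293.26, 359.62]), array([405.33, 463.73]), array([181.29, 463.75])]
-2.5 45 [array([293.61, 197.81]), array([361.07, 262.33]), array([226.2 , 262.35])]
-2.5 41 [array([293.58, 194.79]), array([378.09, 275.64]), array([209.14, 275.66])]
-4 -19.5 [array([293.09, 423.27]), array([416.37, 536.21]), array([169.93, 536.23])]
-4 -3.5 [array([293.25, 340.79]), array([405.67, 445.61]), array([180.93, 445.63])]
-4 45 [array([293.61, 182.75]), array([361.2 , 247.54]), array([226.06, 247.56])]
-4 41 [array([293.58, 179.41]), array([378.27, 260.61]), array([208.95, 260.64])]
```

View pics/w5d.png

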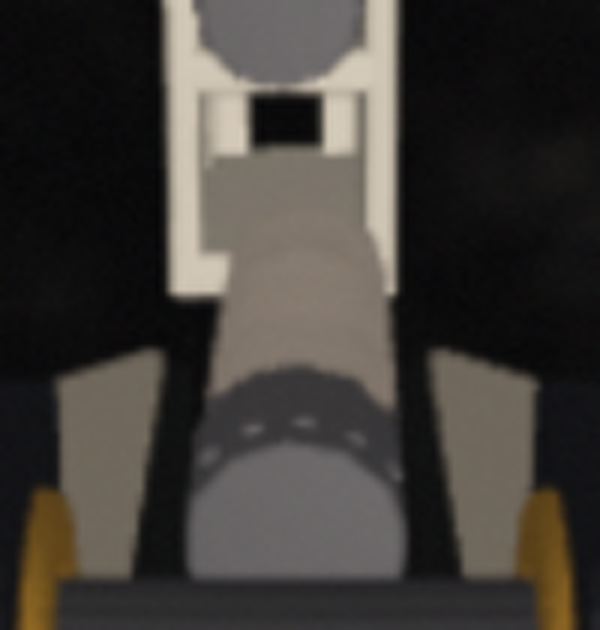

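```bash
python3 - <<'E'
from h import *
R,t=tool()
print(tri('side',(281.6,238.0),'scene',(369.6,252.5)))
for n in ('side','scene'):
    print(n,'TCP',proj(n,t),'top',proj(n,t+[0,0,19.5]),'bot',proj(n,t-[0,0,45.5]))
from scipy.optimize import least_squares
def pr(oy,zt,ty,r):
    out=[]
    for s,rr in [(0,r),(16,r),(65,6.5)]:
        out.append(((wproj(R@np.array([0,oy+ty*(s-10)-rr,zt+s])+t,(R,t))-[260,220])*6)[1])
    a=(wproj(R@np.array([r,oy,zt])+t,(R,t))-wproj(R@np.array([-r,oy,zt])+t,(R,t)))[0]*6
    return np.array(out+[a])
obs=np.array([442,366,211,217])
for r in (7.5,8,8.5):
    s=least_squares(lambda p:pr(p[0],p[1],p[2],r)-obs,[0,-19,0]);print(r,s.x,s.fun)
    s=least_squares(lambda p:pr(p[0],p[1],0,r)-obs,[0,-19]);print(r,s.x,s.fun)
E
```

```text
(array([ 440.28, -200.43,   72.69]), np.float64(3.839853189265692))
side TCP [279.37 219.37] top [279.14 213.11] bot [279.89 233.6 ]
scene TCP [371.33 235.31] top [372.13 229.05] bot [369.55 249.38]
7.5 [ -3.2  -19.44   0.04] [-0.04  0.06 -0.02  0.01]
7.5 [ -0.17 -12.62] [  6.83   2.05 -12.11  -9.98]
8 [  1.06 -10.04   0.02] [ 0.08 -0.11  0.03 -0.01]
8 [ 2.16 -7.58] [ 2.67  0.64 -4.5  -3.5 ]
8.5 [ 5.32 -0.63 -0.01] [ 0.18 -0.26  0.08 -0.02]
8.5 [ 4.63 -2.15] [-1.48 -0.75  2.97  2.05]
```

```bash
python3 -m inch '[[[-0.011,-0.007,0,0,0,0,1],[-0.011,-0.007,0.03,0,0,0,1],[-0.011,-0.007,0.06,0,0,0,1],[-0.011,-0.007,0.09,0,0,0,1],[-0.011,-0.007,0.12,0,0,0,1],[-0.011,-0.007,0.125,0,0,0,1],[-0.011,-0.007,0.125,0,0,0,1],[-0.011,-0.007,0.125,0,0,0,1],[-0.011,-0.007,0.125,0,0,0,1],[-0.011,-0.007,0.125,0,0,0,1]]]'
python3 - <<'E'
from h import *
RT=tool();print(RT[1],bot.get_obs()['tcp_rot'])
im=bot.capture('wrist')[:,:,::-1];cv2.imwrite("pics/w6.png",im)
cv2.imwrite("pics/w6c.png",cv2.resize(im[220:325,250:370],None,fx=6,fy=5.6,interpolation=cv2.INTER_CUBIC))
cv2.imwrite("pics/s6.png",cv2.resize(bot.capture('side')[190:270,250:330,::-1],None,fx=7,fy=7,interpolation=cv2.INTER_CUBIC))
cv2.imwrite("pics/sc6.png",cv2.resize(bot.capture('scene')[220:320,330:430,::-1],None,fx=6,fy=6,interpolation=cv2.INTER_CUBIC))
E
```

```text
time: 11.8
tool_pos: [436.5, -194.8, 105.8]
tcp_rot: [-3.142, -0.0, -0.302]
contact_force: [0.2, -0.3, -0.1]
grip_width: 15.9
[ 436.54 -194.83  105.8 ] [-3.14 -0.   -0.3 ]
```

View pics/w6c.png

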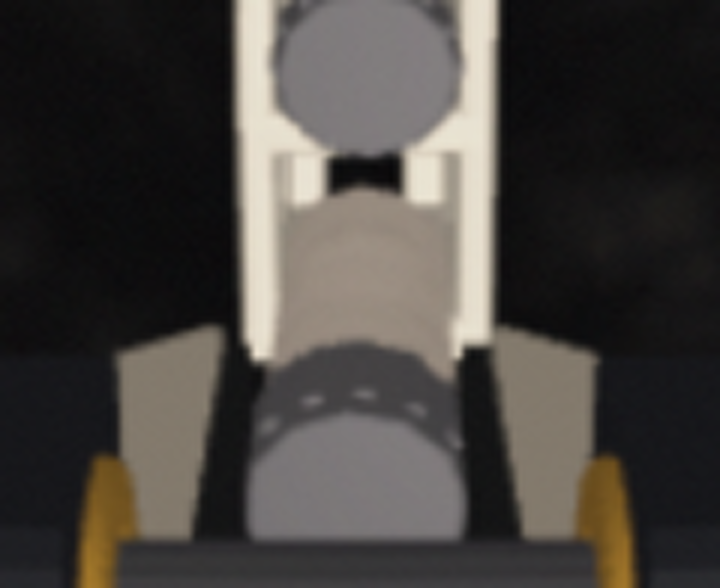

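View pics/s6.png

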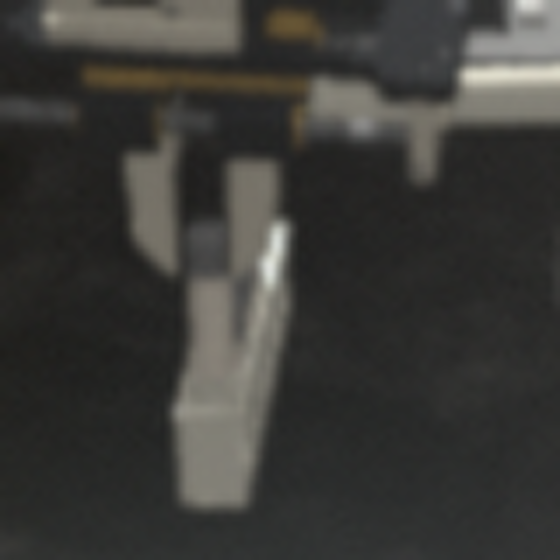

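View pics/sc6.png

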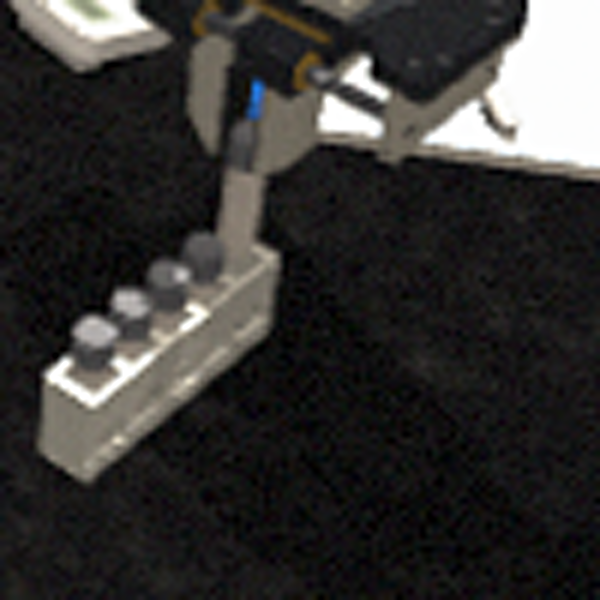

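```bash
python3 - <<'E'
from h import *
R,t=tool()
cs=lambda p:(p-[250,190])*7
cc=lambda p:(p-[330,220])*6
for n,f in (('side',cs),('scene',cc)):
    print(n,[f(proj(n,x)) for x in ([437.5,-196.4,46],)], 'bot51',f(proj(n,[t[0],t[1],51])),'bot60',f(proj(n,[t[0],t[1],60])),'top116',f(proj(n,[t[0],t[1],116])),'top125',f(proj(n,[t[0],t[1],125])),'TCP',f(proj(n,t)), 'othercap', f(proj(n,np.array([444.7,-172.4,69]))),f(proj(n,np.array([444.7,-172.4,53]))))
E
```

```text
side [array([209.46, 388.36])] bot51 [205.79 375.69] bot60 [205.07 356.85] top116 [200.49 236.37] top125 [199.73 216.47] TCP [201.35 258.85] othercap [216.59 300.58] [217.77 334.04]
scene [array([230.4, 247.3])] bot51 [232.38 241.61] bot60 [234.39 225.9 ] top116 [247.35 124.38] top125 [249.52 107.44] TCP [244.92 143.46] othercap [199.42 235.64] [196.12 263.86]
```

```bash
python3 -m inch '[[[0,0.003,0.01,0,0,0,1],[0,0.003,0.02,0,0,0,1],[0,0.003,0.03,0,0,0,1],[0,0.003,0.04,0,0,0,1],[0,0.003,0.05,0,0,0,1],[0,0.003,0.06,0,0,0,1],[0,0.003,0.07,0,0,0,1],[0,0.003,0.08,0,0,0,1],[0,0.003,0.08,0,0,0,1],[0,0.003,0.08,0,0,0,1]]]'
python3 - <<'E'
from h import *
RT=tool();print(RT[1],bot.get_obs()['contact_force'])
im=bot.capture('wrist')[:,:,::-1];cv2.imwrite("pics/w7.png",im)
cv2.imwrite("pics/w7c.png",cv2.resize(im[200:325,250:370],None,fx=6,fy=4.8,interpolation=cv2.INTER_CUBIC))
E
```

```text
time: 13.2
tool_pos: [436.4, -195.4, 89.7]
tcp_rot: [-3.142, -0.0, -0.301]
contact_force: [0.1, -0.2, 0.6]
grip_width: 16.1
[ 436.36 -195.37   89.73] [ 0.14 -0.22  0.61]
```

View pics/w7c.png

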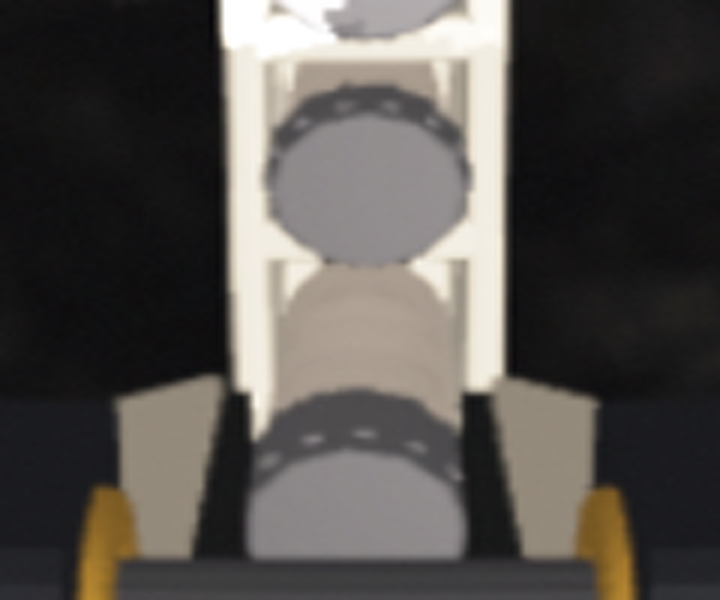

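```bash
python3 -m inch '[[[0,0,0.015,0,0,0,1],[0,0,0.03,0,0,0,1],[0,0,0.045,0,0,0,1],[0,0,0.06,0,0,0,1],[0,0,0.075,0,0,0,1],[0,0,0.09,0,0,0,1],[0,0,0.1,0,0,0,1],[0,0,0.11,0,0,0,1],[0,0,0.12,0,0,0,1],[0,0,0.12,0,0,0,1]]]'
python3 - <<'E'
from h import *
RT=tool();print(RT[1],bot.get_obs()['contact_force'])
im=bot.capture('wrist')[:,:,::-1];cv2.imwrite("pics/w8.png",im)
cv2.imwrite("pics/w8c.png",cv2.resize(im[200:325,250:370],None,fx=6,fy=4.8,interpolation=cv2.INTER_CUBIC))
cv2.imwrite("pics/sc8.png",cv2.resize(bot.capture('scene')[220:320,330:430,::-1],None,fx=6,fy=6,interpolation=cv2.INTER_CUBIC))
E
```

```text
time: 14.5
tool_pos: [436.2, -195.3, 65.6]
tcp_rot: [-3.141, 0.0, -0.301]
contact_force: [0.5, -0.2, -0.1]
grip_width: 15.8
[ 436.23 -195.29   65.55] [ 0.53 -0.15 -0.11]
```

View pics/w8c.png

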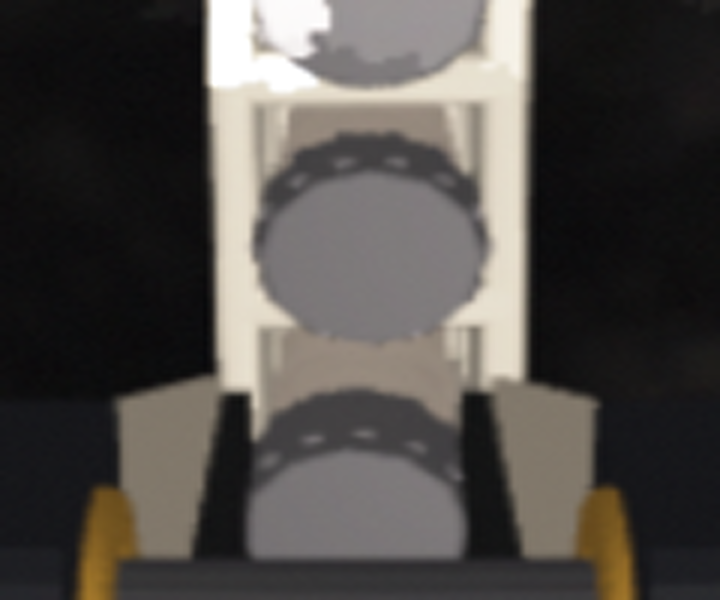

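View pics/sc8.png

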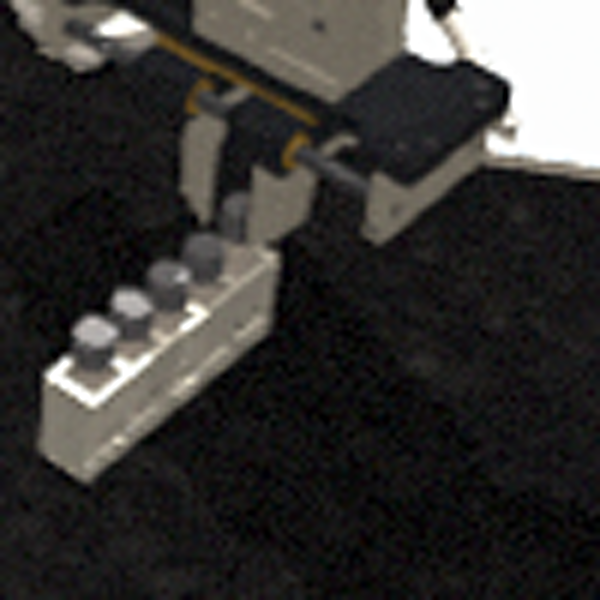

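```bash
python3 -m inch '[[[0,0,0.01,0,0,0,1],[0,0,0.02,0,0,0,1],[0,0,0.03,0,0,0,1],[0,0,0.035,0,0,0,1],[0,0,0.04,0,0,0,1],[0,0,0.04,0,0,0,1],[0,0,0.04,0,0,0,1],[0,0,0.04,0,0,0,1],[0,0,0.04,0,0,0,1],[0,0,0.04,0,0,0,1]]]'
python3 - <<'E'
from h import *
RT=tool();print(RT[1],bot.get_obs()['contact_force'])
im=bot.capture('wrist')[:,:,::-1];cv2.imwrite("pics/w9.png",im)
cv2.imwrite("pics/w9c.png",cv2.resize(im[200:325,250:370],None,fx=6,fy=4.8,interpolation=cv2.INTER_CUBIC))
cv2.imwrite("pics/sc9.png",cv2.resize(bot.capture('scene')[220:320,330:430,::-1],None,fx=6,fy=6,interpolation=cv2.INTER_CUBIC))
E
```

```text
time: 15.85
tool_pos: [436.3, -195.3, 57.7]
tcp_rot: [-3.141, 0.0, -0.301]
contact_force: [-0.2, 0.3, 0.0]
grip_width: 15.8
[ 436.3  -195.33   57.7 ] [-0.23  0.25  0.04]
```

View pics/w9c.png

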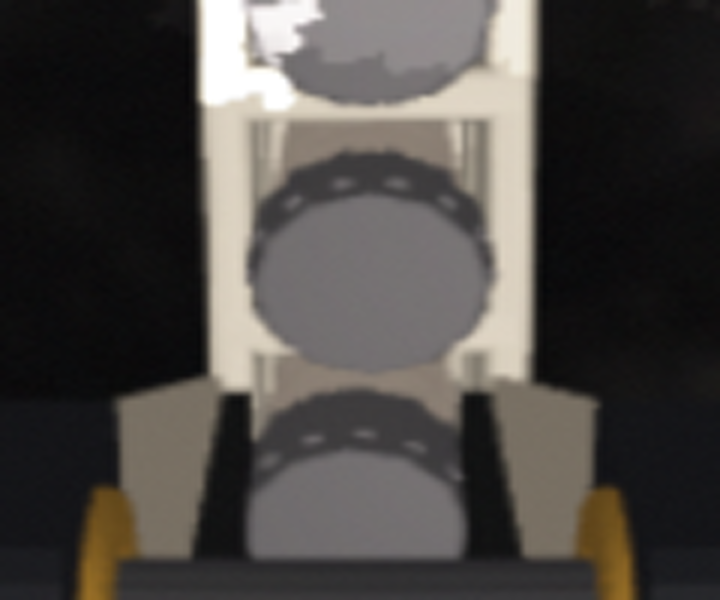

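View pics/sc9.png

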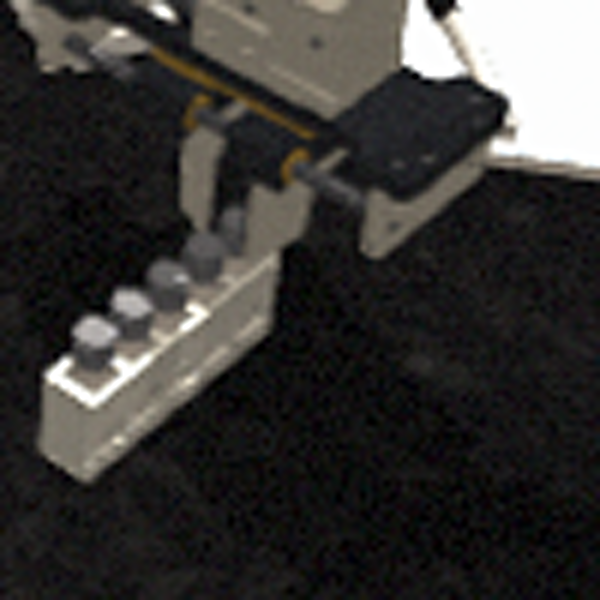

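```bash
python3 - <<'E'
from h import *
RT=tool();R,t=RT
f=lambda X:(wproj(X,RT)-[250,200])*[6,4.8]
ax=np.array([.296,.955,0])
c4=wz(370/6+250,(195+370)/2/4.8+200,69,RT);print(c4)
for z in (69,72,75,78):
    p=c4-24*ax;p[2]=z;print(z,f(p+8.2*ax),f(p), 'capbottom',f(p+8.2*ax-[0,0,16]))
c4[2]=69;print(f(c4+8.2*ax),f(c4-8.2*ax),f(c4+8.2*ax-[0,0,16]))
E
```

```text
[ 444.38 -173.38   69.  ]
69 [369.77 450.04] [369.63 532.19] capbottom [368.49 386.32]
72 [370.04 463.32] [369.88 546.58] capbottom [368.71 397.43]
75 [370.32 477.07] [370.15 561.45] capbottom [368.94 408.91]
78 [370.6  491.31] [370.42 576.84] capbottom [369.18 420.77]
[370.08 191.21] [369.89 370.91] [368.67 148.08]
```

```bash
python3 -m inch '[[[0,0,0,0,0,0,0.4],[0,0,0,0,0,0,0.1],[0,0,0,0,0,0,-0.3],[0,0,0,0,0,0,-0.6],[0,0,0,0,0,0,-1],[0,0,0,0,0,0,-1],[0,-0.05,-0.05,0,0,0,-1],[0.006,-0.15,-0.1,0,0,0,-1],[0.006,-0.236,-0.1,0,0,0,-1],[0.006,-0.236,-0.1,0,0,0,-1]]]'
python3 - <<'E'
from h import *
RT=tool();print(RT[1],bot.get_obs()['contact_force'])
im=bot.capture('wrist')[:,:,::-1];cv2.imwrite("pics/w10.png",im)
cv2.imwrite("pics/sc10.png",cv2.resize(bot.capture('scene')[220:320,330:430,::-1],None,fx=6,fy=6,interpolation=cv2.INTER_CUBIC))
cv2.imwrite("pics/s10.png",cv2.resize(bot.capture('side')[190:270,250:330,::-1],None,fx=7,fy=7,interpolation=cv2.INTER_CUBIC))
E
```

```text
time: 17.2
tool_pos: [451.6, -149.3, 77.8]
tcp_rot: [-3.141, 0.0, -0.299]
contact_force: [0.2, -0.3, -0.3]
grip_width: 91.3
[ 451.62 -149.31   77.77] [ 0.18 -0.29 -0.31]
```

View pics/w10.png

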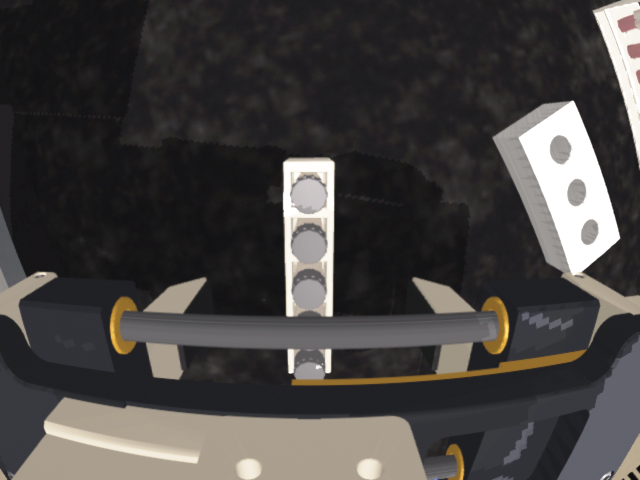

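View pics/sc10.png

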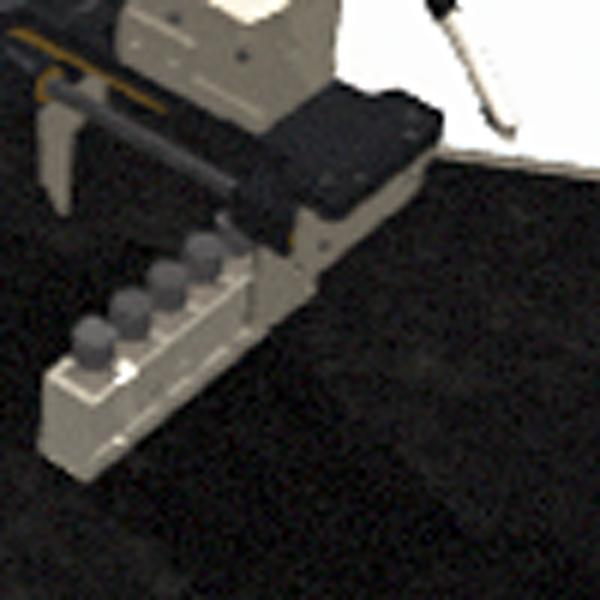

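View pics/s10.png

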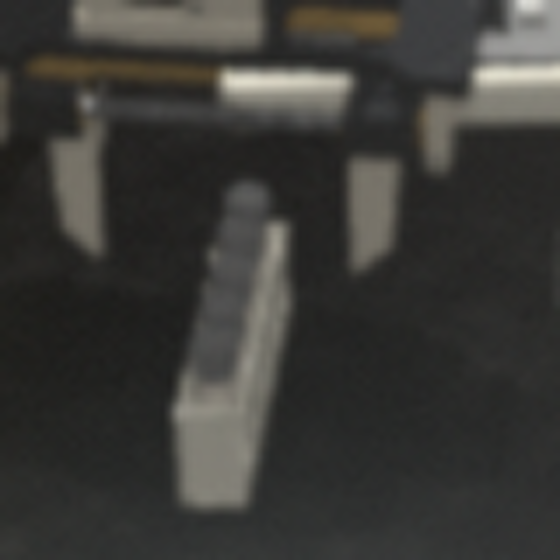

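```bash
python3 -m inch '[[[0,0.002,0.1,0,0,0,-1],[0,0.003,0.2,0,0,0,-1],[0,0.003,0.27,0,0,0,-1],[0,0.003,0.295,0,0,0,-1],[0,0.003,0.295,0,0,0,-0.5],[0,0.003,0.295,0,0,0,0],[0,0.003,0.295,0,0,0,0.3],[0,0.003,0.295,0,0,0,0.6],[0,0.003,0.295,0,0,0,1],[0,0.003,0.295,0,0,0,1]]]'
python3 - <<'E'
from h import *
RT=tool();o=bot.get_obs();print(RT[1],o['contact_force'],o['grip_width'])
Rt=Rn.from_euler('xyz',[np.pi,0,np.radians(-9.2)]).as_matrix()
a=np.radians(-9.2);ex=np.array([np.cos(a),np.sin(a),0]);ey=np.array([-np.sin(a),np.cos(a),0])
c=np.array([631,189,0]);tg=c-13*ex-63*ey;print('seat xy',tg)
pre=tg-12*ex-12*ey;print('pre',pre);print(rows([pre[0],pre[1],RT[1][2]],Rt))
E
```

```text
time: 18.6
tool_pos: [451.3, -151.2, 18.7]
tcp_rot: [-3.142, -0.0, -0.301]
contact_force: [-0.2, 1.0, -0.8]
grip_width: 36.4
[ 451.31 -151.18   18.75] [-0.2   0.96 -0.83] 36.36926737806784
seat xy [608.09 128.89   0.  ]
pre [594.33 118.96   0.  ]
(array([ 0.28, -1.5 ,  0.  ]), array([-0.  , -0.  , -0.18]))
```

```bash
python3 -m inch '[[[0,0,0,0,0,0,1],[0,0,0,0,0,0,1],[0,0,0,0,0,0,1],[0,0,0,0,0,0,1],[0,0,-0.03,0,0,0,1],[0,0,-0.1,0,0,0,1],[0,0,-0.2,0,0,0,1],[0,0,-0.32,0,0,0,1],[0,0,-0.4,0,0,0,1],[0,0,-0.4,0,0,0,1]]]'
python3 - <<'E'
from h import *
im=bot.capture('wrist')[:,:,::-1];cv2.imwrite("pics/w11.png",im)
cv2.imwrite("pics/sc11.png",cv2.resize(bot.capture('scene')[200:300,330:430,::-1],None,fx=6,fy=6,interpolation=cv2.INTER_CUBIC))
E
```

```text
time: 19.85
tool_pos: [452.2, -151.6, 100.4]
tcp_rot: [3.141, -0.004, -0.301]
contact_force: [0.2, -0.8, -3.1]
grip_width: 25.7
```

View pics/w11.png

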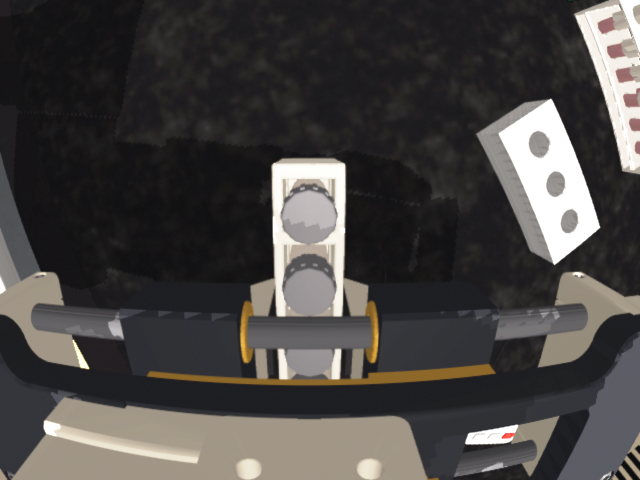

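View pics/sc11.png

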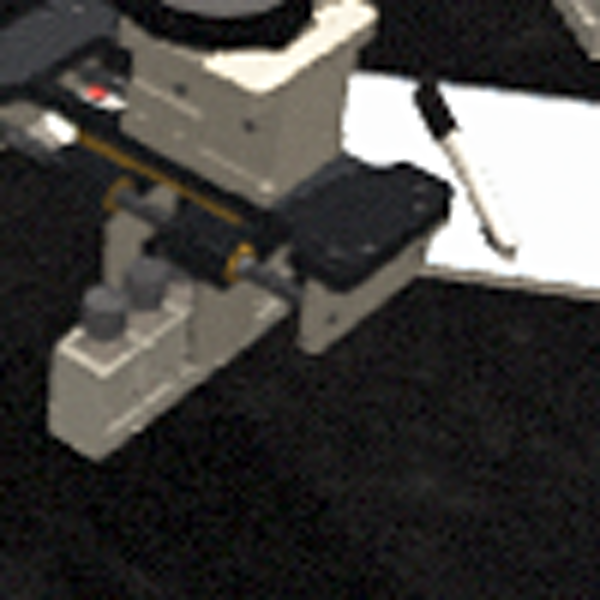

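```bash
python3 - <<'E'
from h import *
RT=tool();R,t=RT
for y in (-24.5,-48.5,-63.5):
  for z in (-50.3,-45,-40): print(y,z,wproj(R@np.array([0,y,z])+t,RT))
print('top edge', [wproj(R@np.array([0,-64,z])+t,RT) for z in(-27.3,-20)])
Rt=Rn.from_euler('xyz',[np.pi,0,np.radians(-9.2)]).as_matrix()
print(rows([594.3,119,t[2]],Rt))
E
```

```text
-24.5 -50.3 [308.76 292.84]
-24.5 -45 [308.78 286.6 ]
-24.5 -40 [308.79 281.16]
-48.5 -50.3 [308.72 218.23]
-48.5 -45 [308.74 214.88]
-48.5 -40 [308.76 211.98]
-63.5 -50.3 [308.7 167.9]
-63.5 -45 [308.72 166.8 ]
-63.5 -40 [308.74 165.86]
top edge [array([308.77, 162.38]), array([308.79, 161.43])]
(array([ 0.28, -1.5 ,  0.  ]), array([-0.  , -0.  , -0.18]))
```

```bash
python3 -m inch '[[[0.02,-0.06,0,0,0,0,1],[0.04,-0.18,0,0,0,-0.02,1],[0.08,-0.32,0,0,0,-0.04,1],[0.1,-0.46,0,0,0,-0.07,1],[0.12,-0.6,0,0,0,-0.1,1],[0.15,-0.74,0,0,0,-0.13,1],[0.17,-0.86,0,0,0,-0.16,1],[0.19,-0.95,0,0,0,-0.18,1],[0.2,-1,0,0,0,-0.18,1],[0.2,-1,0,0,0,-0.18,1]]]'
python3 - <<'E'
from h import *
R,t=tool()
Rt=Rn.from_euler('xyz',[np.pi,0,np.radians(-9.2)]).as_matrix()
print(rows([594.3,119,t[2]],Rt))
E
```

```text
time: 21.2
tool_pos: [548.9, 28.3, 98.4]
tcp_rot: [3.142, 0.0, -0.16]
contact_force: [0.6, 0.5, -1.6]
grip_width: 25.7
(array([ 0.15, -0.48, -0.  ]), array([0., 0., 0.]))
```

```bash
python3 -m inch '[[[0.02,-0.06,0,0,0,0,1],[0.04,-0.14,0,0,0,0,1],[0.08,-0.24,0,0,0,0,1],[0.12,-0.34,0,0,0,0,1],[0.14,-0.42,0,0,0,0,1],[0.15,-0.46,0,0,0,0,1],[0.15,-0.48,0,0,0,0,1],[0.15,-0.48,0,0,0,0,1],[0.15,-0.48,0,0,0,0,1],[0.15,-0.48,0,0,0,0,1]]]'
python3 - <<'E'
from h import *
RT=tool();print(RT[1],bot.get_obs()['tcp_rot'])
im=bot.capture('wrist')[:,:,::-1];cv2.imwrite("pics/w12.png",im)
cv2.imwrite("pics/w12c.png",cv2.resize(im[130:310,210:410],None,fx=4,fy=3.3,interpolation=cv2.INTER_CUBIC))
E
```

```text
time: 22.45
tool_pos: [593.8, 117.5, 98.8]
tcp_rot: [-3.142, -0.0, -0.161]
contact_force: [0.1, -0.5, -1.6]
grip_width: 26.0
[593.75 117.46  98.81] [-3.14 -0.   -0.16]
```

View pics/w12c.png

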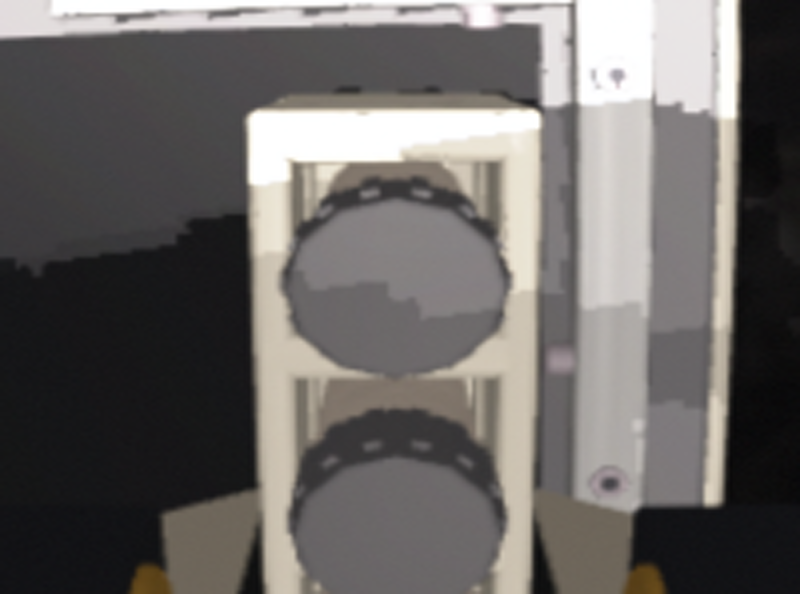

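```bash
python3 - <<'E'
from h import *
RT=tool();R,t=RT
def f(x,y,z): return R.T@(wz(x/4+210,y/3.3+130,z,RT)-t)
L=[f(x,y,48) for x,y in [(577,20),(579,110),(577,300),(572,500)]];S=[f(x,y,48) for x,y in [(52,15),(460,6),(570,3)]]
print('long',np.array(L));print('short',np.array(S))
print('pins',f(480,17,43),f(562,360,43))
for z in (127-1,):
  print('carrier top', [f(x,y,t[2]+27.3) for x,y in [(250,112),(540,112),(260,400),(532,400)]])
  print('if slipped 5', [f(x,y,t[2]+22.3) for x,y in [(250,112),(540,112)]])
  print('bottom edge', f(345,92,t[2]-18.7))
E
```

```text
long [[ 25.37 -75.34  50.8 ]
 [ 25.83 -59.87  50.8 ]
 [ 26.24 -26.6   50.79]
 [ 26.73  10.89  50.79]]
short [[-48.67 -77.02  50.79]
 [  8.96 -77.49  50.8 ]
 [ 24.36 -78.24  50.8 ]]
pins [ 12.03 -75.75  55.8 ] [ 24.92 -14.41  55.79]
carrier top [array([-12.83, -63.53, -27.3 ]), array([ 12.79, -63.52, -27.29]), array([-12.54, -31.43, -27.3 ]), array([ 12.66, -31.43, -27.3 ])]
if slipped 5 [array([-13.32, -63.27, -22.3 ]), array([ 13.27, -63.26, -22.29])]
bottom edge [ -5.99 -63.93  18.7 ]
```

```bash
python3 -m inch '[[[0,0,0.03,0,0,-0.005,1],[0.01,-0.01,0.06,0,0,-0.01,1],[0.02,-0.02,0.09,0,0,-0.015,1],[0.02,-0.025,0.12,0,0,-0.015,1],[0.02,-0.025,0.145,0,0,-0.015,1],[0.02,-0.025,0.165,0,0,-0.015,1],[0.02,-0.025,0.18,0,0,-0.015,1],[0.02,-0.025,0.18,0,0,-0.015,1],[0.02,-0.025,0.18,0,0,-0.015,1],[0.02,-0.025,0.18,0,0,-0.015,1]]]'
python3 - <<'E'
from h import *
RT=tool();print(RT[1],bot.get_obs()['tcp_rot'])
im=bot.capture('wrist')[:,:,::-1];cv2.imwrite("pics/w13.png",im)
cv2.imwrite("pics/w13c.png",cv2.resize(im[130:310,210:410],None,fx=4,fy=3.3,interpolation=cv2.INTER_CUBIC))
s=bot.capture('side')[:,:,::-1];cv2.imwrite("pics/s13.png",cv2.resize(s[130:230,260:370],None,fx=6,fy=6,interpolation=cv2.INTER_CUBIC))
s=bot.capture('scene')[:,:,::-1];cv2.imwrite("pics/sc13.png",cv2.resize(s[270:400,190:330],None,fx=5,fy=4.5,interpolation=cv2.INTER_CUBIC))
E
```

```text
time: 23.75
tool_pos: [598.7, 122.2, 63.0]
tcp_rot: [-3.141, -0.0, -0.148]
contact_force: [0.2, -0.7, -2.6]
grip_width: 25.8
[598.67 122.2   62.96] [-3.14 -0.   -0.15]
```

View pics/w13c.png

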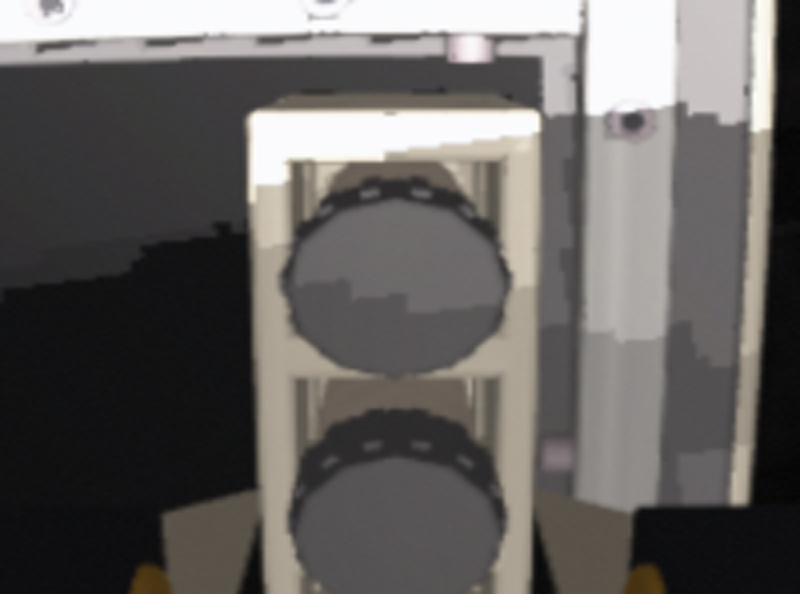

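View pics/s13.png

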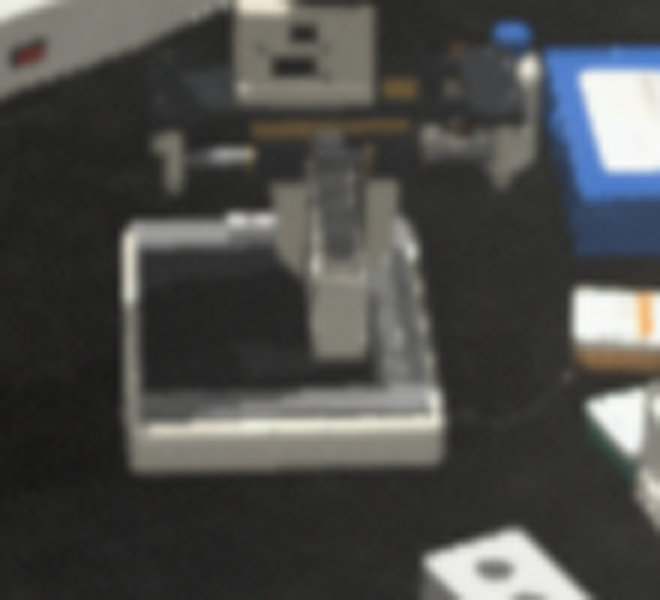

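View pics/sc13.png

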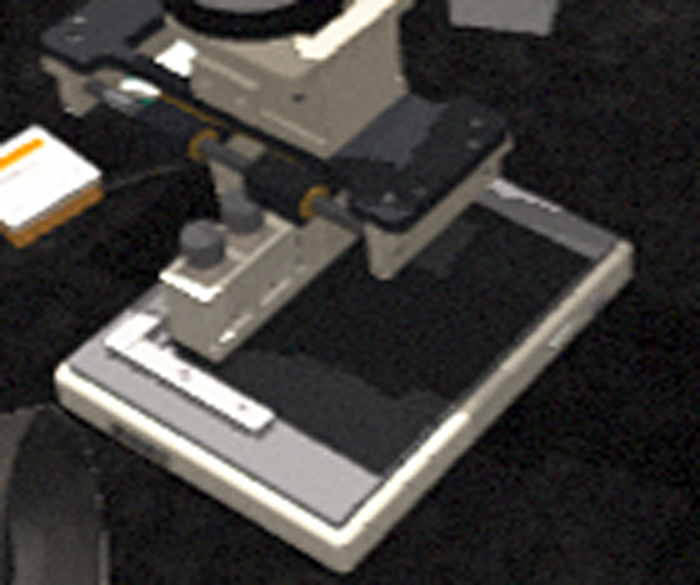

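```bash
python3 - <<'E'
from h import *
RT=tool();R,t=RT
def f(x,y,z): return R.T@(wz(x/4+210,y/3.3+130,z,RT)-t)
print('long',np.array([f(x,y,48) for x,y in [(584,40),(584,150),(583,300),(577,490)]]));print('short',np.array([f(x,y,48) for x,y in [(5,40),(300,38),(578,33)]]))
print('pins',f(470,62,43),f(542,455,43))
E
python3 -m inch '[[[0,0,0.004,0,0,0,1],[0,0,0.008,0,0,0,1],[0,0,0.012,0,0,0,1],[0,0,0.015,0,0,0,1],[0,0,0.018,0,0,0,1],[0,0,0.021,0,0,0,1],[0,0,0.023,0,0,0,1],[0,0,0.023,0,0,0,1],[0,0,0.023,0,0,0,1],[0,0,0.023,0,0,0,1]]]'
```

```text
long [[ 21.89 -71.66  14.84]
 [ 22.11 -55.96  14.84]
 [ 22.49 -34.11  14.84]
 [ 22.74  -4.67  14.84]]
short [[-46.13 -72.54  14.83]
 [-11.04 -71.77  14.84]
 [ 21.17 -72.65  14.84]]
pins [  8.87 -68.28  19.84] [18.66 -8.6  19.84]
time: 25.15
tool_pos: [598.6, 122.2, 58.1]
tcp_rot: [-3.141, -0.0, -0.148]
contact_force: [0.4, -0.1, -2.5]
grip_width: 25.9
```

```bash
python3 -m inch '[[[0,0,0.003,0,0,-0.005,1],[0,0,0.005,0,0,-0.005,1],[0,0,0.007,0,0,-0.005,1],[0,0,0.009,0,0,-0.005,1],[0,0,0.01,0,0,-0.005,1],[0,0,0.01,0,0,-0.005,1],[0,0,0.01,0,0,-0.005,1],[0,0,0.01,0,0,-0.005,1],[0,0,0.01,0,0,-0.005,1],[0,0,0.01,0,0,-0.005,1]]]'
```

```text
time: 26.4
tool_pos: [598.5, 122.2, 56.7]
tcp_rot: [-3.142, -0.0, -0.144]
contact_force: [-3.6, 0.0, 5.9]
grip_width: 26.0
```

```bash
python3 -m inch '[[[0.01,0,-0.001,0,0,0,1],[0.02,0,-0.001,0,0,0,1],[0.03,0,-0.001,0,0,0,1],[0.035,-0.01,-0.001,0,0,0,1],[0.035,-0.02,-0.001,0,0,0,1],[0.035,-0.03,-0.001,0,0,0,1],[0.035,-0.035,-0.001,0,0,0,1],[0.035,-0.035,-0.001,0,0,0,1],[0.035,-0.035,-0.001,0,0,0,1],[0.035,-0.035,-0.001,0,0,0,1]]]'
python3 - <<'E'
from h import *
RT=tool();R,t=RT;o=bot.get_obs();print(t,'F tool',R.T@o['contact_force'],o['moment'])
im=bot.capture('wrist')[:,:,::-1];cv2.imwrite("pics/w14.png",im)
cv2.imwrite("pics/w14c.png",cv2.resize(im[130:310,210:410],None,fx=4,fy=3.3,interpolation=cv2.INTER_CUBIC))
E
```

```text
time: 27.65
tool_pos: [606.5, 126.8, 56.7]
tcp_rot: [3.14, -0.0, -0.145]
contact_force: [-3.1, -6.3, 4.4]
grip_width: 26.1
[606.51 126.76  56.69] F tool [-2.21  6.67 -4.38] [-0.95  0.5  -0.03]
```

View pics/w14c.png

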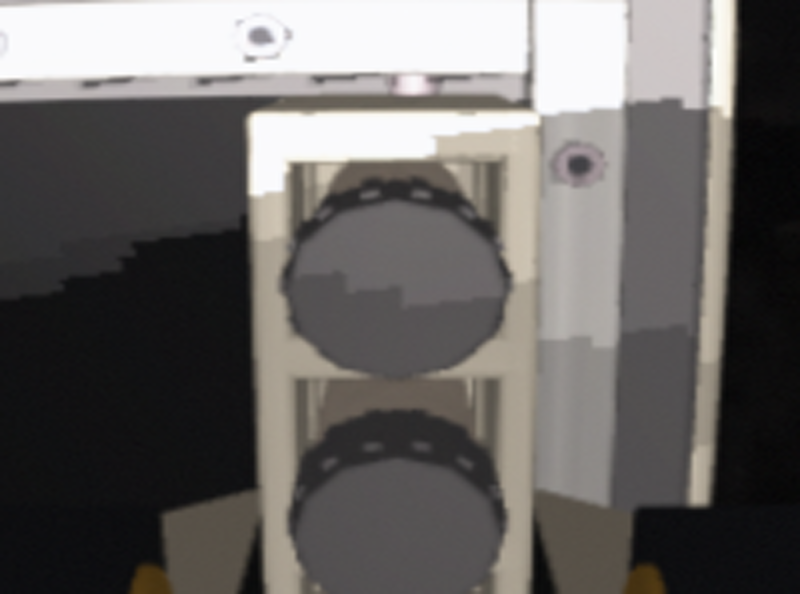

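```bash
python3 - <<'E'
from h import *
RT=tool();R,t=RT
def f(x,y,z): return R.T@(wz(x/4+210,y/3.3+130,z,RT)-t)
print('long',np.array([f(x,y,48) for x,y in [(531,40),(535,90)]]),'outer',np.array([f(x,y,48) for x,y in [(628,40),(624,200),(612,490)]]));print('short',np.array([f(x,y,48) for x,y in [(5,83),(200,79),(525,74)]]))
print('pin',f(411,95,43), 'carrier end top', f(390,111,t[2]+27.3),'left/right',f(248,115,t[2]+27.3),f(540,115,t[2]+27.3))
E
```

```text
long [[ 15.13 -71.5    8.57]
 [ 15.64 -64.66   8.58]] outer [[ 26.09 -71.74   8.57]
 [ 26.07 -49.59   8.61]
 [ 26.23  -6.96   8.68]]
short [[-44.62 -66.45   8.57]
 [-21.95 -66.29   8.57]
 [ 14.49 -66.83   8.58]]
pin [  1.78 -63.67  13.58] carrier end top [ -0.46 -63.55 -27.41] left/right [-13.   -63.21 -27.41] [ 12.78 -63.2  -27.4 ]
```

```bash
python3 -m inch '[[[0,-0.004,-0.001,0,0,0,1],[0.004,-0.008,-0.001,0,0,0,1],[0.008,-0.012,-0.001,0,0,0,1],[0.011,-0.015,-0.001,0,0,0,1],[0.013,-0.017,-0.001,0,0,0,1],[0.014,-0.019,-0.001,0,0,0,1],[0.015,-0.019,-0.001,0,0,0,1],[0.015,-0.019,-0.001,0,0,0,1],[0.015,-0.019,-0.001,0,0,0,1],[0.015,-0.019,-0.001,0,0,0,1]]]'
python3 - <<'E'
from h import *
RT=tool();R,t=RT;o=bot.get_obs();print(t,'F tool',R.T@o['contact_force'],o['moment'],o['tcp_rot'])
im=bot.capture('wrist')[:,:,::-1];cv2.imwrite("pics/w15.png",im)
cv2.imwrite("pics/w15c.png",cv2.resize(im[130:310,210:410],None,fx=4,fy=3.3,interpolation=cv2.INTER_CUBIC))
E
```

```text
time: 28.95
tool_pos: [608.3, 129.3, 56.7]
tcp_rot: [3.138, 0.004, -0.144]
contact_force: [-8.0, -9.2, 8.3]
grip_width: 25.7
[608.29 129.3   56.73] F tool [-6.67 10.24 -8.22] [-1.4   1.55  0.13] [ 3.14  0.   -0.14]
```

View pics/w15c.png

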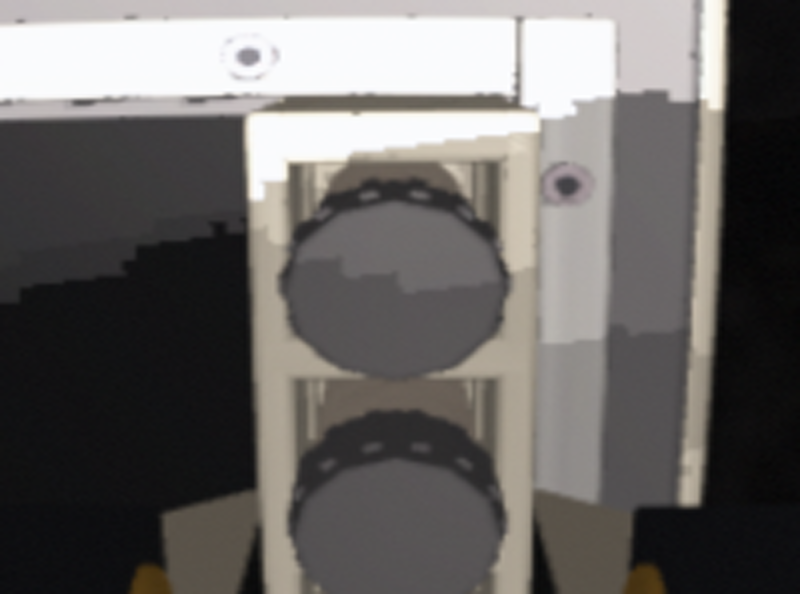

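```bash
python3 -m inch '[[[0,0,-0.002,0,0,0,1],[0.002,-0.002,-0.003,0,0,0,1],[0.004,-0.004,-0.003,0,0,0,1],[0.006,-0.005,-0.003,0,0,0,1],[0.008,-0.006,-0.003,0,0,0,1],[0.008,-0.006,-0.003,0,0,0,1],[0.008,-0.006,-0.003,0,0,0,1],[0.008,-0.006,-0.003,0,0,0,1],[0.008,-0.006,-0.003,0,0,0,1],[0.008,-0.006,-0.003,0,0,0,1]]]'
cat > chk.py <<'E'
from h import *
import sys
RT=tool();R,t=RT;o=bot.get_obs();print(t,'F tool',R.T@o['contact_force'],o['moment'],o['tcp_rot'])
n=sys.argv[1]
im=bot.capture('wrist')[:,:,::-1];cv2.imwrite(f"pics/w{n}.png",im)
cv2.imwrite(f"pics/w{n}c.png",cv2.resize(im[130:310,210:410],None,fx=4,fy=3.3,interpolation=cv2.INTER_CUBIC))
s=bot.capture('side')[:,:,::-1];s2=bot.capture('scene')[:,:,::-1]
a=cv2.resize(s[130:230,270:370],(400,400),interpolation=cv2.INTER_CUBIC);b=cv2.resize(s2[290:390,195:295],(400,400),interpolation=cv2.INTER_CUBIC)
cv2.imwrite(f"pics/x{n}.png",np.hstack([a,b]))
E
python3 chk.py 16
```

```text
time: 30.25
tool_pos: [608.5, 129.3, 56.8]
tcp_rot: [3.136, 0.007, -0.144]
contact_force: [-11.4, -13.4, 9.9]
grip_width: 25.9
[608.54 129.3   56.81] F tool [-9.39 14.96 -9.71] [-1.95  2.15  0.34] [ 3.14  0.01 -0.14]
```

View pics/w16c.png

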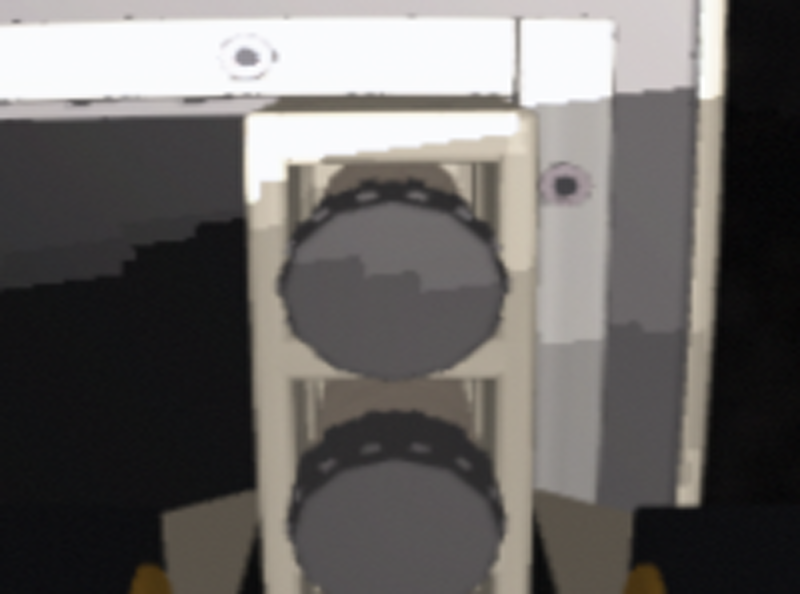

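View pics/x16.png

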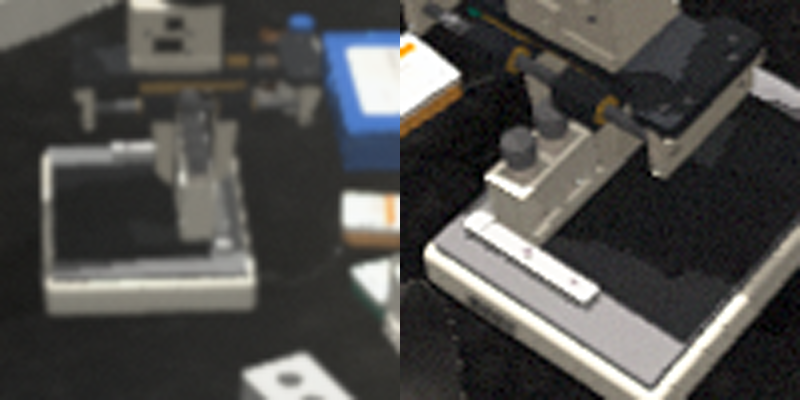

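```bash
python3 - <<'E'
from h import *
RT=tool();R,t=RT
def f(x,y,z): return R.T@(wz(x/4+210,y/3.3+130,z,RT)-t)
print('inner',f(517,60,48),'outer',np.array([f(x,y,48) for x,y in [(613,40),(608,200),(596,490)]]));print('short',np.array([f(x,y,48) for x,y in [(5,100),(200,97),(510,95)]]), 'short outer',f(200,19,48))
print('carrier LR',f(244,115,t[2]+27.3),f(538,115,t[2]+27.3),f(255,300,t[2]+27.3),f(532,300,t[2]+27.3))
a=.0;
E
python3 -c "
import cv2
s=cv2.imread('pics/w16.png')
cv2.imwrite('pics/w16d.png',cv2.resize(s[140:190,260:370],None,fx=7,fy=7,interpolation=cv2.INTER_CUBIC))"
```

```text
inner [ 13.55 -68.74   8.31] outer [[ 24.33 -71.69   8.21]
 [ 24.17 -49.6    8.34]
 [ 24.24  -7.     8.59]]
short [[-44.75 -64.06   8.75]
 [-22.   -63.81   8.59]
 [ 12.81 -63.94   8.34]] short outer [-21.86 -74.53   8.52]
carrier LR [-13.34 -63.22 -27.58] [ 12.56 -63.21 -27.76] [-12.72 -42.92 -27.46] [ 12.36 -42.95 -27.64]
```

View pics/w16d.png

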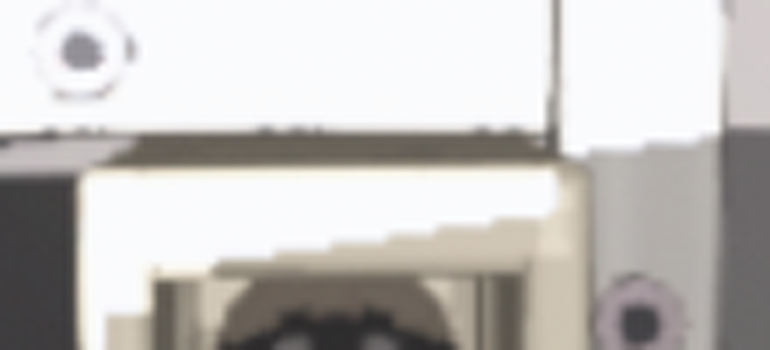

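```bash
python3 - <<'E'
from h import *
R,t=tool()
np.set_printoptions(precision=4,suppress=True)
print(rows(t,Rn.from_euler('xyz',[np.pi,0,-.1444]).as_matrix()))
E
```

```text
(array([0., 0., 0.]), array([0.0075, 0.009 , 0.0008]))
```

```bash
python3 -m inch '[[[0,0,-0.002,0.003,0.004,0,1],[0.001,-0.001,-0.004,0.006,0.008,0,1],[0.002,-0.002,-0.004,0.009,0.011,0,1],[0.004,-0.003,-0.004,0.009,0.011,0,1],[0.006,-0.004,-0.004,0.009,0.011,0,1],[0.006,-0.004,-0.004,0.009,0.011,0,1],[0.006,-0.004,-0.004,0.009,0.011,0,1],[0.006,-0.004,-0.004,0.009,0.011,0,1],[0.006,-0.004,-0.004,0.009,0.011,0,1],[0.006,-0.004,-0.004,0.009,0.011,0,1]]]'
python3 chk.py 17
python3 -c "
import cv2
s=cv2.imread('pics/w17.png')
cv2.imwrite('pics/w17d.png',cv2.resize(s[140:190,260:370],None,fx=7,fy=7,interpolation=cv2.INTER_CUBIC))"
```

```text
time: 31.65
tool_pos: [608.6, 129.4, 56.8]
tcp_rot: [3.141, 0.002, -0.144]
contact_force: [-14.3, -14.1, 8.4]
grip_width: 25.7
[608.57 129.4   56.76] F tool [-12.11  16.01  -8.34] [-2.39  2.63  0.35] [ 3.14  0.   -0.14]
```

View pics/w17d.png

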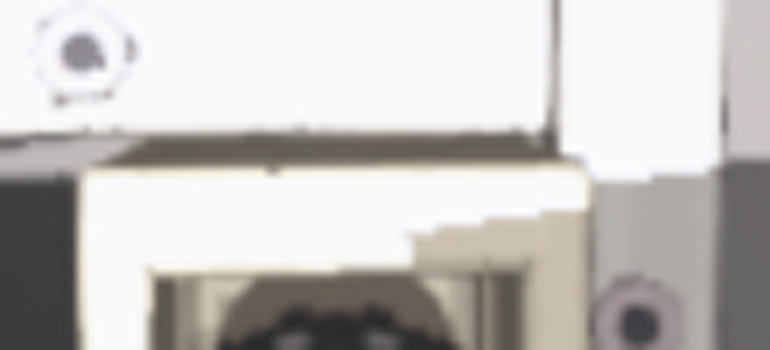

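View pics/x17.png

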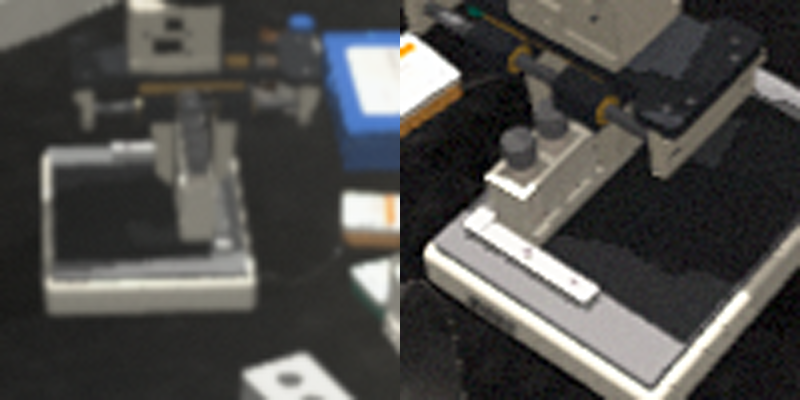

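```bash
python3 -m inch '[[[0,0,0,0,0,-0.002,1],[0,0,0,0,0,-0.004,1],[0,0,0,0.001,0.002,-0.006,1],[0.001,0,0,0.001,0.002,-0.008,1],[0.002,0,0,0.001,0.002,-0.008,1],[0.002,0,0,0.001,0.002,-0.008,1],[0.002,0,0,0.001,0.002,-0.008,1],[0.002,0,0,0.001,0.002,-0.008,1],[0.002,0,0,0.001,0.002,-0.008,1],[0.002,0,0,0.001,0.002,-0.008,1]]]'
python3 chk.py 18; python3 - <<'E'
from h import *
print(np.round(bot.get_obs()['tcp_rot'],4), [np.round(bot.get_obs()['moment'],3) for _ in range(2)])
E
```

```text
time: 33.05
tool_pos: [608.6, 129.4, 56.8]
tcp_rot: [-3.141, 0.001, -0.138]
contact_force: [-15.9, -15.1, 8.3]
grip_width: 26.1
[608.58 129.41  56.76] F tool [-13.63  17.15  -8.34] [-2.35  2.89 -0.04] [-3.14  0.   -0.14]
[-3.14  0.   -0.14] [array([-2.39,  2.98, -0.03]), array([-2.39,  2.98, -0.03])]
```

View pics/w18c.png

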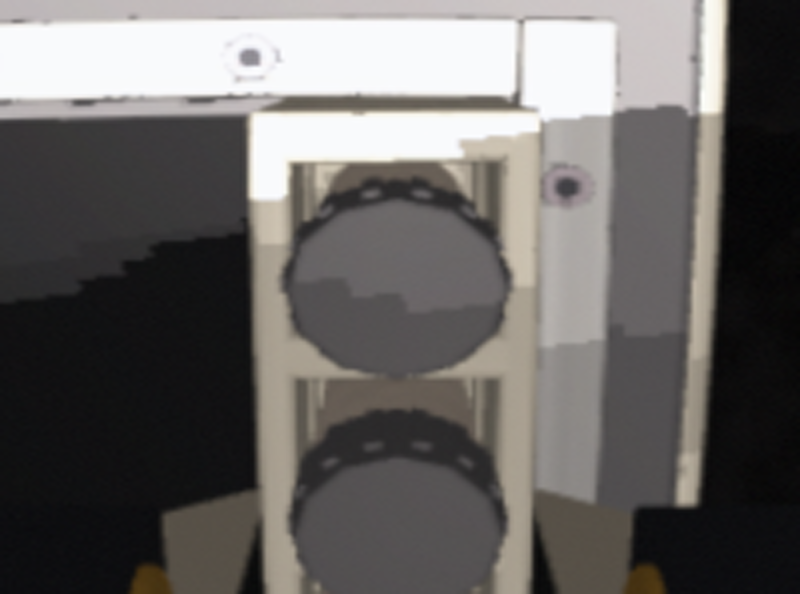

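```bash
python3 -m inch '[[[0,0,0,0,0,-0.001,1],[0,0,0,0,0,-0.002,1],[0,0,0,0,0,-0.003,1],[0,0,0,0,0,-0.004,1],[0,0,0,0,0,-0.005,1],[0,0,0,0,0,-0.006,1],[0,0,0,0,0,-0.006,1],[0,0,0,0,0,-0.006,1],[0,0,0,0,0,-0.006,1],[0,0,0,0,0,-0.006,1]]]'
python3 - <<'E'
from h import *
np.set_printoptions(precision=4,suppress=True)
R,t=tool();o=bot.get_obs();print(t,o['tcp_rot'],R.T@o['contact_force'],o['moment'])
E
```

```text
time: 34.45
tool_pos: [608.6, 129.4, 56.7]
tcp_rot: [-3.141, 0.001, -0.134]
contact_force: [-16.7, -14.2, 8.9]
grip_width: 26.3
[608.5801 129.4144  56.7358] [-3.1407  0.001  -0.134 ] [-14.6295  16.3181  -8.9169] [-2.2982  2.9681 -0.2533]
```

```bash
python3 -m inch '[[[0,0,0,0,0,0.001,1],[0,0,0,0,0,0.002,1],[0,0,0,0,0,0.003,1],[0,0,0,0,0,0.004,1],[0,0,0,0,0,0.005,1],[0,0,0,0,0,0.006,1],[0,0,0,0,0,0.006,1],[0,0,0,0,0,0.006,1],[0,0,0,0,0,0.006,1],[0,0,0,0,0,0.006,1]]]'
python3 - <<'E'
from h import *
np.set_printoptions(precision=4,suppress=True)
RT=tool();R,t=RT;o=bot.get_obs();print(t,o['tcp_rot'],R.T@o['contact_force'],o['moment'],o['grip_width'])
im=bot.capture('wrist');cv2.imwrite('pics/w20.png',im[:,:,::-1])
g=cv2.cvtColor(im,cv2.COLOR_RGB2GRAY).astype(float)
g=cv2.GaussianBlur(g,(3,3),0)
# subpixel vertical-edge positions by row: fence outer (~x=361), carrier left(~272) and carrier right (~344)
def edge(r,lo,hi,sgn):
    d=np.diff(g[r,lo:hi])*sgn; i=int(np.argmax(d)); 
    if 0<i<len(d)-1:
        a,b,c=d[i-1:i+2]; i=i+.5*(a-c)/(a-2*b+c)
    return lo+i+.5
def fit(name,lo,hi,sgn,z,rs):
    P=np.array([(R.T@(wz(edge(r,lo,hi,sgn),r,z,RT)-t))[:2] for r in rs])
    k=np.polyfit(P[:,1],P[:,0],1);res=P[:,0]-np.polyval(k,P[:,1]);ok=abs(res-np.median(res))<.4
    k=np.polyfit(P[ok,1],P[ok,0],1);print(name,'slope',k[0],'x@-35',np.polyval(k,-35),'resid',np.std(P[ok,0]-np.polyval(k,P[ok,1])),ok.sum())
fit('fence outer',354,368,-1,48,range(165,275,3))
fit('carrier left',265,280,1,t[2]+27.3,range(168,270,3))
fit('carrier right',338,348,-1,t[2]+27.3,range(168,270,3))
E
python3 -c "
import cv2
s=cv2.imread('pics/w20.png')
cv2.imwrite('pics/w20c.png',cv2.resize(s[130:310,210:410],None,fx=4,fy=3.3,interpolation=cv2.INTER_CUBIC))"
```

```text
time: 35.7
tool_pos: [608.6, 129.4, 56.7]
tcp_rot: [-3.141, 0.001, -0.138]
contact_force: [-14.9, -13.9, 8.9]
grip_width: 25.8
[608.563  129.4412  56.7276] [-3.1409  0.001  -0.138 ] [-12.8848  15.86    -8.9116] [-2.4022  2.9127  0.0017] 25.781929330425115
fence outer slope -0.004389635965392889 x@-35 24.20634066298907 resid 0.06904350902981454 37
carrier left slope 0.0034206182889927063 x@-35 -13.0821965038364 resid 0.0640807335195118 34
carrier right slope -0.001371325820930055 x@-35 12.321031378731206 resid 0.10660120668881089 34
```

View pics/w20c.png

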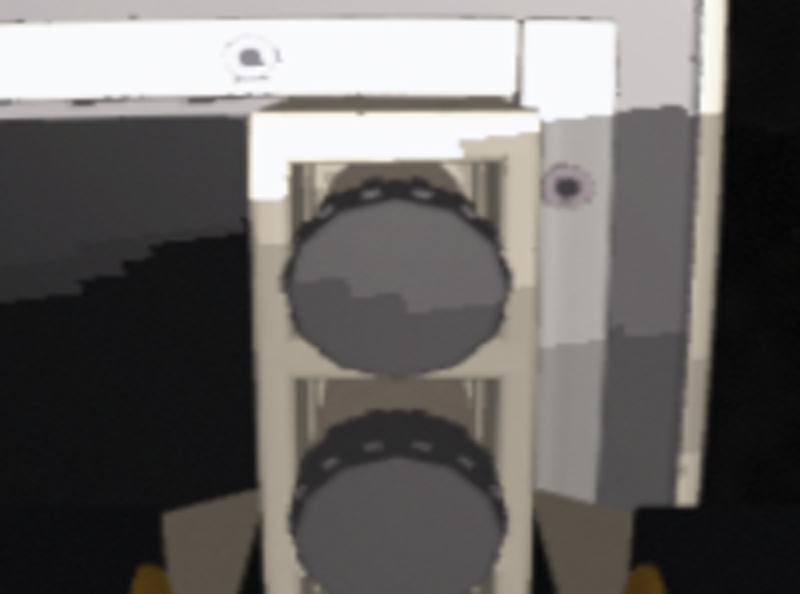

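```bash
python3 - <<'E'
from h import *
s=bot.capture('side')[:,:,::-1]
y0,x0,k=140,280,8
c=cv2.resize(s[y0:y0+70,x0:x0+95],None,fx=k,fy=k,interpolation=cv2.INTER_CUBIC)
cv2.imwrite('pics/s21.png',c)
a=-.14;ex=np.array([np.cos(a),np.sin(a),0]);ey=np.array([-np.sin(a),np.cos(a),0]);cc=np.array([608.6,129.4,38])
for n,v in [('-y bot L',-13*ex-63*ey),('-y bot R',13*ex-63*ey),('-y top L',-13*ex-63*ey+[0,0,46]),('-y top R',13*ex-63*ey+[0,0,46]),('cap -y',-48*ey+[0,0,69]),('cap +y',48*ey+[0,0,69])]:
    print(n,(proj('side',cc+v)-[x0,y0])*k)
print(bot.get_obs()['time'])
E
```

```text
-y bot L [275.28 401.48]
-y bot R [342.1  399.64]
-y top L [276.23 299.09]
-y top R [344.14 297.34]
cap -y [308.08 226.01]
cap +y [290.51 105.96]
35.8
```

View pics/s21.png

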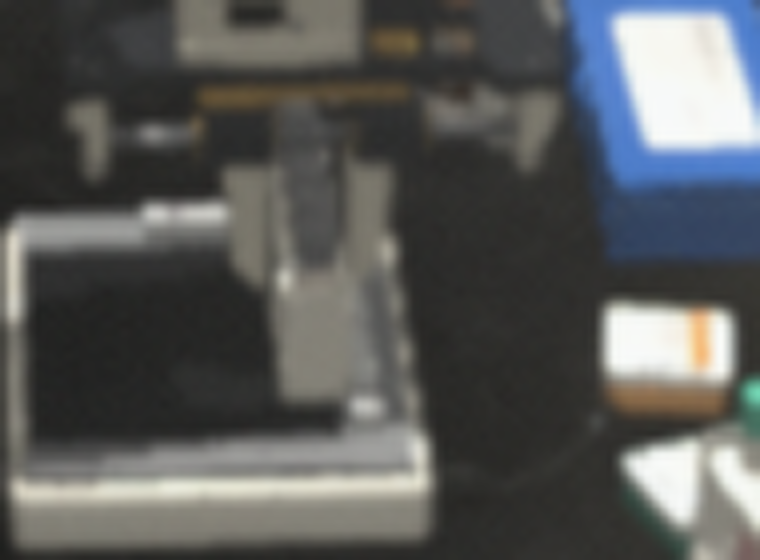

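```bash
python3 - <<'E'
from h import *
def pr(c,a,zs):
    ex=np.array([np.cos(a),np.sin(a),0]);ey=np.array([-np.sin(a),np.cos(a),0])
    return [proj('side',np.array(c)-63*ey+[0,0,z])[1] for z in zs]
print('s13',pr([598.7,122.2,44.2],-.148,(0,46)),'obs',130+358/6,130+270/6)
print('now',pr([608.6,129.4,38],-.14,(0,46)),'obs',140+402/8,140+285/8)
f=np.array([631,189.5,38])-151*np.array([.139,.99,0])+5*np.array([.99,-.139,0])
print('fence end',(proj('side',f)-[280,140])*8,(proj('side',f+[0,0,10])-[280,140])*8)
# profile across near end column in both
import cv2
for im,cols in [('pics/s13.png',range(325,350)),('pics/s21.png',range(290,335))]:
    g=cv2.imread(im,0)[:,list(cols)].mean(1); print(im,[int(v) for v in g[200:420:6]])
E
```

```text
s13 [np.float64(189.91178558479737), np.float64(177.02904325301736)] obs 189.66666666666666 175.0
now [np.float64(190.07012441645406), np.float64(177.27714879700753)] obs 190.25 175.625
fence end [362.58 434.28] [363.09 412.18]
pics/s13.png [82, 83, 79, 78, 81, 82, 78, 76, 76, 83, 101, 118, 129, 140, 134, 128, 128, 128, 127, 127, 128, 128, 128, 127, 128, 123, 98, 64, 44, 40, 43, 72, 119, 142, 145, 122, 142]
pics/s21.png [82, 81, 79, 80, 81, 82, 82, 81, 80, 82, 89, 99, 115, 127, 132, 134, 133, 130, 128, 127, 128, 128, 128, 127, 128, 128, 128, 128, 128, 128, 127, 125, 116, 94, 69, 50, 41]
```

```bash
python3 - <<'E'
from h import *
cv2.imwrite('pics/end_scene.png',bot.capture('scene')[:,:,::-1])
np.set_printoptions(precision=3,suppress=True)
R,t=tool();o=bot.get_obs();print(o['time'],t,R.T@o['contact_force'],o['moment'],o['grip_width'])
E
```

```text
35.85 [608.574 129.453  56.751] [-13.586  17.036  -8.019] [-2.355  2.96   0.036] 25.686837752060182
```

View pics/end_scene.png

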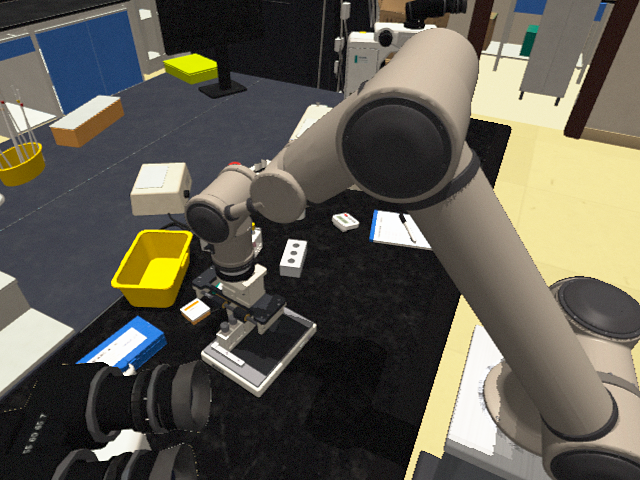

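```bash
python3 -c "
from plant import bot
print(bot.close_job())"
```

```text
the job is handed in; nothing more can be done
None
```

The tube is in the carrier's empty pocket and the carrier stands in the reader's corner. I handed the job in at about 36 s with the gripper still pressing it against both fences. The pins themselves could not be seen at the end, so flush pins are inferred from the forces, not seen.

**What I did**
- **Tube:** It slid about 9 mm in the fingers when I lifted it, because the jaws had not finished closing. I allowed for that when lowering it. After I let go, its cap stood level with the other four.
- **Carrier:** I lifted it by the middle, set it on the glass, slid it into the corner and trimmed tilt and yaw.

**Last checks**
- **Push:** It presses with about 13.5 N on the long fence, 17 N on the short fence and 8 N down, with almost no twist. Adding several newtons moved it only about 0.1 mm, so it is against something hard. Each pin pushes back with only 2.3 N when flush.
- **Standing on the glass:** The side view showed no lifting of the carrier's far end, within about 1 mm.
- **Disagreement on the long side:** The wrist camera suggested about 0.3° between the carrier and the long fence, which is within that view's error. The near-zero twist pointed to flat contact, and I went with that.
- **Bystanders:** The timer had not moved in the last scene picture. The arm hid the buffer bottle, and I did not confirm the cover-glass box there. I never knowingly came near either.

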